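# Set up the large drip coffee filter on the glass

## Robot

A 6-joint arm with a two-finger parallel gripper is mounted at the origin on the work surface; the furniture and walls round the work are solid. World frame = base frame: x ahead of the robot, y to its left, z up, the work surface at z = 0. Lengths are in mm, angles in rad, forces in N, time in s.
With the tool pointing down it reaches from about 375 to 975 mm from the base axis. Payload 3.8 kg.
Tool frame: the origin (TCP) lies between the finger pads; the fingertips stand 8 mm ahead of it and the grasp point (between the pads) lies 11 mm behind it; z points along the fingers, y is the direction in which the jaws open and shut (so a half turn about z gives the same grasp; the last joint's range is limited). The gripper opens to 88 mm and grips with 3 to 60 N. Pads are 18 mm wide; open, the fingers measure 123 mm over their backs; the gripper's body (75 mm by 187 mm) begins 45 mm behind the grasp point.
Start: joints at [-1.168, 0.264, 1.604, -0, 1.274, -0.037], TCP at [287.381, -610.762, 246.706] pointing down, gripper open.
Joint ranges: [-2.63, 2.63], [-0.94, 2.18], [0.31, 2.57], [-1.31, 4.45], [0, 2.66], [-2.55, 2.55]. Speed limits (rad/s): [2.57, 2.57, 3.14, 3.14, 3.14, 3.14].

## Interface

Orientations are given as a 3x3 rotation matrix whose columns are the frame's x, y, z axes.
In Python, from plant import get_state, read_camera, camera_model, job_done gives the robot as it stands. The module is installed in compiled form; this text tells all that it offers.
- The arm moves only by the shell command python3 -m jog 'ROWS'. ROWS is JSON, a list of rows, each an object of numbers: "tx", "ty", "tz": the shift along the tool's x, y, z in mm; "rx", "ry", "rz": the turn, a rotation vector about the tool's x, y, z in degrees; "hand": the gripper command: -1 is fully open, 1 is shut, values between are in proportion. A call has 1 to 5 rows; each row is the pose to reach, as a shift and turn from the pose commanded when the call began, along the tool's axes at that moment; what a row does not reach only later rows make up. A row lasts 1/12 s, in which the tool goes at most 41.7 mm and 7.16 degrees, less where a joint would pass 70% of its speed; a pose out of reach is approached as far as the arm can. A call with a gripper value outside its range is refused whole. The fingers move at their own pace and stop on an object; the grip force is fixed at half the most. Time passes only in rows, so rows that repeat a pose let the fingers close. It gives the time, the measured TCP pose, the force and the opening at its end, in the units of the state.
- get_state(): the state, without advancing time (a new reading comes with each control period).
- read_camera(name): name is "scene" or "top" or "wrist"; returns the picture (480x640x3 uint8, red, green, blue); there is no depth.
- camera_model(name): a dict with "fov_y" (degrees; the focal length in pixels is half the picture's height over the tangent of half this angle, whatever the lens; pixels are square), "cx", "cy" (the principal point, pixels), "R" (3x3) and "t" (3): a world point X has camera coordinates R X + t. Camera axes: x right, y down, z forward; pixel columns grow to the right and rows downward; lengths in mm; the calibration is good to about 2 mm. A picture is of the moment at which its call begins: read the wrist's pose just before it. camera_model takes no time and is no camera call; for the wrist camera it gives the pose at the moment of the call.
- job_done(): hands the job in, once; it reports no verdict.
The state is a dict: "t": time; "joint_positions": joint angles; "joint_velocities": joint speeds; "tau": joint torques, N m; "tool_pos": TCP position; "eef_rot": TCP orientation; "contact_force": force on the tool from outside, world axes, zero at the start; "torque": the same for the moment, N m; "finger_gap": finger opening in mm.
Only numpy, scipy, OpenCV 4.12 (cv2) and the standard library are available. Lean on these libraries where they do the work, as an engineer would, in place of code of your own. Each camera call takes 0.05 s, during which the arm holds its last target.

## Task

Get the large metal drip-coffee filter ready on the glass tumbler, one piece after another from the glass upwards: the drip plate on the mouth of the glass, the large chamber over the boss of the plate, the large press down inside the chamber, and last the large lid on the chamber, every piece seated fully and level. The small filter with its own small press and small lid, and the two mugs, are for someone else: leave them standing where they are.

Things in the scene. Friction and masses are not known exactly. Their poses are not given: they have to be found in the camera images.
- tumbler: Clear glass tumbler, the only one, 91 mm tall, 80 mm across at its mouth (about 66 mm clear inside near the rim), tapering a little downwards, loose (about 0.25 kg). Origin: centre of its underside, z up. It is the base of the stack and need not be moved.
- plate: Large filter's drip plate: steel disc 100 mm across, boss up. Origin: centre of its underside, z up. Skirt 58 mm across at z 0-8 mm drops into the glass; the disc, z 8-11 mm, rests on the rim (origin ends 83 mm above the tumbler's). Grip the boss: 48 mm across, upright sides z 11-20 mm, tapering to 40 mm at z 25 mm. Turn does not matter.
- chamber: Large chamber: open steel cylinder, 62 mm across, 56 mm tall, ear handles on its own +x and -x (out to 50 mm, z 18-42 mm). Origin: centre of its underside, z up. Recess below, 57 mm wide, 16 mm deep, goes over the boss; seated, its origin is 11 mm above the plate's. Strainer floor at z 19 mm, inside 57 mm wide, 37 mm deep. Grip across its y. Turn does not matter.
- press: Large press: perforated steel disc 48 mm across, 3 mm thick, standing on it a thin stem with a black grip 14 mm across, z 34-50 mm. Origin: centre of the disc's underside, z up. Seated, it lies loosely on the chamber's floor (origin 19 mm above the chamber's), the grip 13 mm out of the chamber. Turn does not matter.
- lid: Large lid: steel cap 74 mm across, 49 mm tall, hollow below, black knob on top (18 mm across, z 37-49 mm). Origin: centre of its lower edge, z up. Its skirt, 69 mm wide inside, 9 mm deep, goes round the chamber's rim and a ledge rests on the rim (origin 47 mm above the chamber's); 19 mm of room above the rim for the press's grip. Turn does not matter.
- small_filter: Small one-piece filter, not to be moved: steel cylinder 44 mm in diameter on a fixed disc of 82 mm, one ear handle, 46 mm tall. Origin: centre of its underside.
- small_press: Press of the small filter, not to be moved: disc 33 mm in diameter, 42 mm tall, same shape and black grip as the large one. Origin: centre of its underside.
- small_lid: Lid of the small filter, not to be moved: 55 mm in diameter, 41 mm tall, same shape and black knob as the large one. Origin: centre of its underside.
- flower_mug: White tapered mug with a pattern of blue flowers, 87 mm across, 96 mm tall, not to be moved. Origin: on its underside, 17 mm from the body's middle towards the handle (-y); the handle reaches 60 mm from it.
- plain_mug: Plain white straight mug, 79 mm across, 89 mm tall, not to be moved. Origin: on its underside, 17 mm from the body's middle towards the handle (-y); the handle reaches 57 mm from it.

How it is judged:
By the outcome, as a careful person would: the job done as asked, in the order asked, and still so for the second after the job is handed in, with the robot touching nothing.
It also fails if it takes over 134 s, if anything falls off the work surface, if the arm or the gripper's body presses on something with over 40 N, if the wrist force passes 120 N, or if a joint passes its speed limit or range.

## Working session

There is one attempt and no reset: what is moved stays moved. The work goes in short steps, Python scripts to look and compute and a shell command to move; the robot and the scene stay as the last step left them, time stands still between calls to the robot, and variables do not carry over. Pictures are saved under pics/ and viewed, and the job is handed in when it is done.

```bash
mkdir -p pics
cat > h.py <<'E'
import numpy as np, cv2
from plant import get_state, read_camera, camera_model
def snap(cam,name):
    m=camera_model(cam); im=read_camera(cam)
    cv2.imwrite(f'pics/{name}.png',cv2.cvtColor(im,cv2.COLOR_RGB2BGR)); return im,m
def ray(m,u,v):
    f=240/np.tan(np.radians(m['fov_y'])/2); R=np.array(m['R']);t=np.array(m['t'])
    d=R.T@np.array([(u-m['cx'])/f,(v-m['cy'])/f,1]); return -R.T@t,d
def onz(m,u,v,z):
    o,d=ray(m,u,v); return (o+d*(z-o[2])/d[2]).round(1)
def proj(m,X):
    f=240/np.tan(np.radians(m['fov_y'])/2); c=np.array(m['R'])@np.array(X)+np.array(m['t'])
    return np.array([m['cx']+f*c[0]/c[2],m['cy']+f*c[1]/c[2]]).round(1)
E
python3 - <<'E'
from h import *
import pickle
np.set_printoptions(suppress=True)
ms={}
for c in ['scene','top','wrist']:
    im,m=snap(c,c+'0'); ms[c]=m; print(c,m['fov_y'],m['cx'],m['cy'],ray(m,320,240))
pickle.dump(ms,open('ms.pkl','wb'))
s=get_state();print(s['t'],s['eef_rot'],s['finger_gap'])
E
```

```text
scene 46.19587906094636 319.7013991269439 231.54399743266177 (array([-313.4772878 , 1190.37868903,  659.27281302]), array([ 0.50784148, -0.75757593, -0.41036792]))
top 54.661391217793756 320.38937948882943 243.54634144058315 (array([ 337.5438551 ,  -10.42694749, 1079.45443287]), array([ 0.10956356,  0.0229585 , -0.99374431]))
wrist 69.2039434874485 320.4873248726284 239.73643489216883 (array([ 361.90227586, -576.74614332,  383.31535021]), array([-0.28740829, -0.1313423 , -0.94876141]))
0.15 [[ 0.90482088  0.42579188 -0.0006753 ]
 [ 0.42579241 -0.90481945  0.00160625]
 [ 0.00007291 -0.0017409  -0.99999848]] 88.13651774020472
```

View pics/scene0.png

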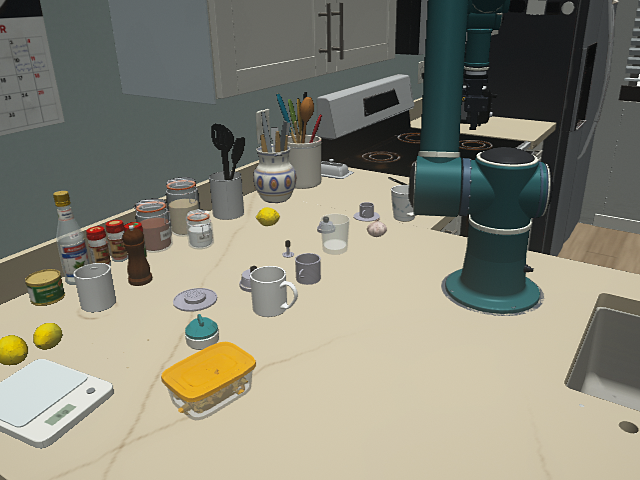

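View pics/top0.png

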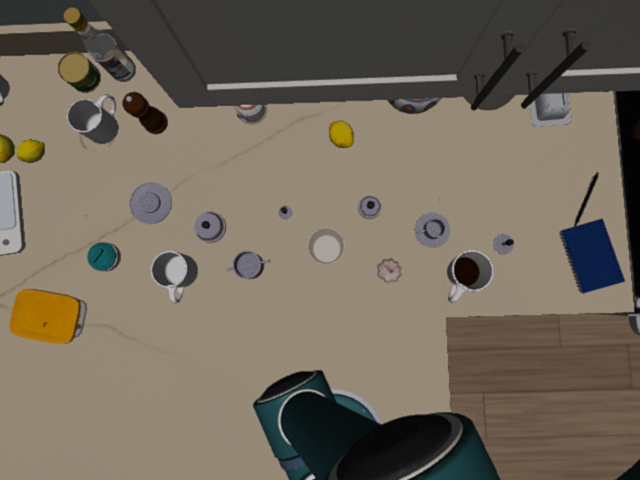

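View pics/wrist0.png

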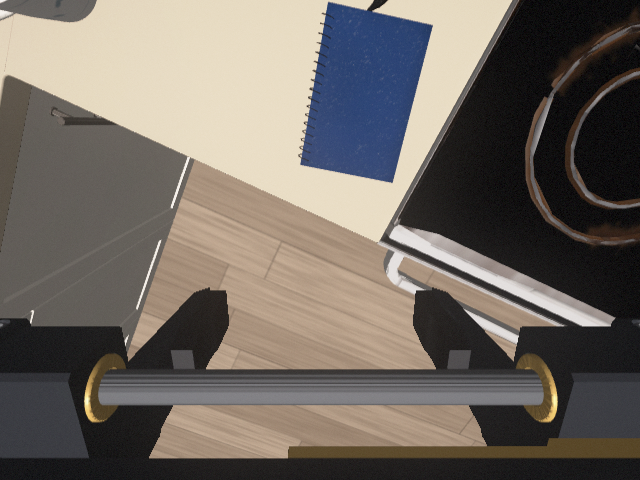

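The top view shows the plate at about (151,203), large lid (210,227), chamber with ears (249,265) and tumbler (326,246). The large press is at (503,244), beside a mug at (470,272). The small press (285,212), small lid (370,208) and small filter (432,230) are not to be touched.

Run:
```python
import cv2
im=cv2.imread('pics/top0.png')
a=cv2.resize(im[170:310,120:340],None,fx=3.6,fy=3.6,interpolation=cv2.INTER_CUBIC);cv2.imwrite('pics/a.png',a)
a=cv2.resize(im[170:310,330:530],None,fx=4,fy=4,interpolation=cv2.INTER_CUBIC);cv2.imwrite('pics/b.png',a)
```

```text
(no output)
```

View pics/a.png

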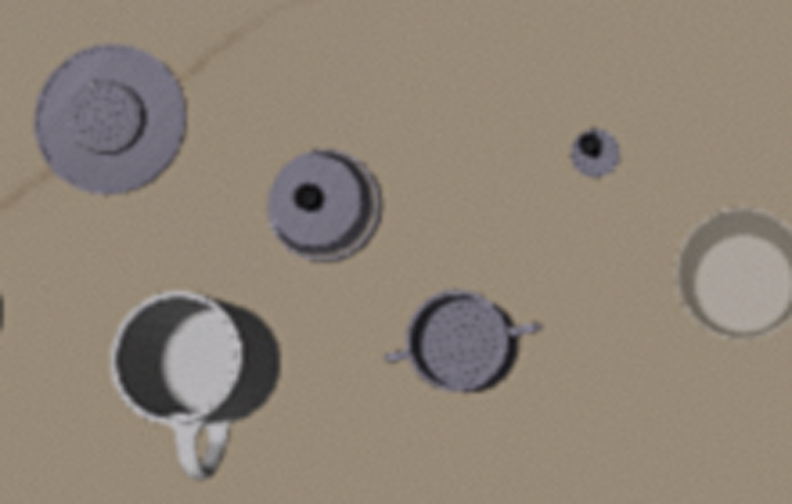

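View pics/b.png

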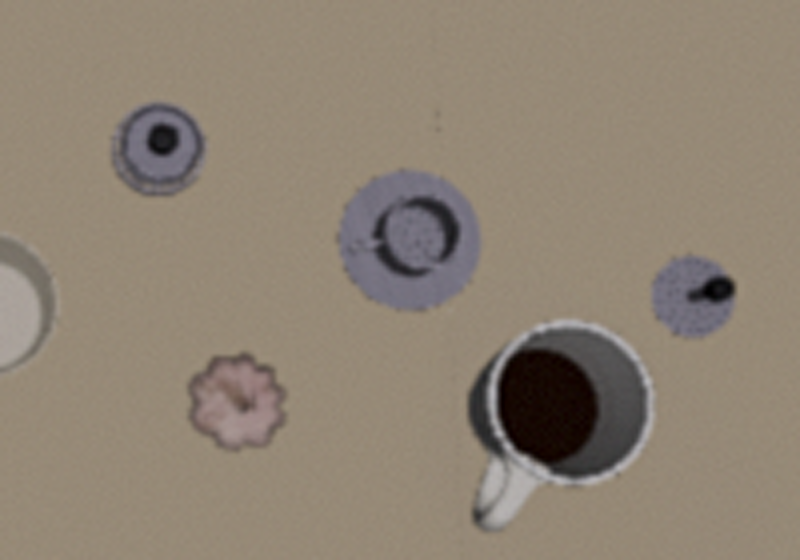

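Run:
```python
from h import *
import pickle
ms=pickle.load(open('ms.pkl','rb'));m=ms['top']
for n,u,v,z in [('plate',150.8,203.1,11),('lidknob',205.6,224.7,49),('chamber',248.6,264.7,56),('earL',229.2,269.2,40),('earR',268.6,260.8,40),('tumbler',326.3,245.8,91),('press',503.2,244,3),('pressgrip',509.8,242,50),('mugr',473.2,270.5,96),('mugl',120+179/3.6,170+357/3.6,89),('sfilter',432.5,229.5,0),('spress',285,212,0),('slid',369.5,208,0)]:
    p=onz(m,u,v,z);print(n,p,np.hypot(p[0],p[1]).round(), proj(ms['scene'],p))
s=get_state();print(s['tool_pos'],s['joint_positions'])
w=camera_model('wrist');R=np.array(w['R']);c=-R.T@np.array(w['t']);E=np.array(s['eef_rot'])
print('cam in tool',E.T@(c-np.array(s['tool_pos'])), E.T@R.T)
```

```text
plate [555.5 410.3  11. ] 691.0 [196.4 297.7]
lidknob [494.1 270.3  49. ] 563.0 [254.8 265.6]
chamber [400.4 172.9  56. ] 436.0 [309.6 256.6]
earL [392.6 219.7  40. ] 450.0 [301.4 270.7]
earR [408.8 130.5  40. ] 429.0 [316.5 255.3]
tumbler [433.6  -0.7  91. ] 434.0 [335.4 218. ]
press [ 433.4 -407.9    3. ] 595.0 [400.8 202.9]
pressgrip [ 433.2 -405.3   50. ] 593.0 [401.  189.7]
mugr [ 371.3 -307.4   96. ] 482.0 [405.9 187.9]
mugl [394.  337.4  89. ] 519.0 [269.4 271.8]
sfilter [ 472.8 -248.3    0. ] 534.0 [366.8 217. ]
spress [525.6  95.1   0. ] 534.0 [288.2 254. ]
slid [ 528.4 -104.     0. ] 539.0 [327. 229.]
[ 287.19430621 -610.27851072  245.66215748] [-1.16787789e+00  2.64614085e-01  1.60503981e+00  8.99256201e-06
  1.27368117e+00 -3.69217363e-02]
cam in tool [  81.88364194    1.27962459 -137.8049468 ] [[-2.03748894e-03 -9.48976891e-01 -3.15339037e-01]
 [ 9.99997829e-01 -2.07118786e-03 -2.28246717e-04]
 [-4.36525524e-04 -3.15338818e-01  9.48979051e-01]]
```

```bash
cat > d.py <<'E'
import sys
from h import *
from scipy.spatial.transform import Rotation as Ro
def delta(x,y,z,yaw):
    s=get_state();E=np.array(s['eef_rot']);p=np.array(s['tool_pos'])
    a=np.radians(yaw);Y=np.array([np.cos(a),np.sin(a),0]);Z=np.array([0,0,-1.]);X=np.cross(Y,Z)
    T=np.c_[X,Y,Z]; d=E.T@(np.array([x,y,z])-p); r=Ro.from_matrix(E.T@T).as_rotvec(degrees=True)
    print('t',round(s['t'],2),'pos',p.round(1),'gap',round(s['finger_gap'],1),'F',np.round(s['contact_force'],1),'\n  shift',d.round(1),'turn',r.round(2))
if __name__=='__main__': delta(*map(float,sys.argv[1:5]))
E
python3 d.py 555 410 200 10.3
```

```text
t 0.15 pos [ 287.2 -610.3  245.7] gap 88.1 F [-0.1 -0.7  0.4] 
  shift [ 676.7 -809.1   47.1] turn [-8.00e-02 -7.00e-02 -7.51e+01]
```

```bash
python3 -m jog '[{"tx":677,"ty":-809,"tz":0,"rz":-75},{"tx":677,"ty":-809,"tz":0,"rz":-75},{"tx":677,"ty":-809,"tz":0,"rz":-75},{"tx":677,"ty":-809,"tz":0,"rz":-75},{"tx":677,"ty":-809,"tz":0,"rz":-75}]'; python3 d.py 555 410 200 10.3
```

```text
t 0.15 pos [ 287.2 -610.3  245.7] gap 88.1 F [-0.1 -0.7  0.4] 
  shift [ 676.7 -809.1   47.1] turn [-8.00e-02 -7.00e-02 -7.51e+01]$[0]: bad value
```

```bash
python3 -m jog '[{"tx":130,"ty":-160,"tz":0,"rz":-35},{"tx":130,"ty":-160,"tz":0,"rz":-35},{"tx":130,"ty":-160,"tz":0,"rz":-35},{"tx":130,"ty":-160,"tz":0,"rz":-35},{"tx":130,"ty":-160,"tz":0,"rz":-35}]'; python3 d.py 555 410 200 10.3
```

```text
t 0.15 pos [ 287.2 -610.3  245.7] gap 88.1 F [-0.1 -0.7  0.4] 
  shift [ 676.7 -809.1   47.1] turn [-8.00e-02 -7.00e-02 -7.51e+01]$[0]: bad value
```

```bash
python3 -m jog '[{"tx":130,"ty":-160,"tz":0,"rx":0,"ry":0,"rz":-35,"hand":-1},{"tx":130,"ty":-160,"tz":0,"rx":0,"ry":0,"rz":-35,"hand":-1},{"tx":130,"ty":-160,"tz":0,"rx":0,"ry":0,"rz":-35,"hand":-1},{"tx":130,"ty":-160,"tz":0,"rx":0,"ry":0,"rz":-35,"hand":-1},{"tx":130,"ty":-160,"tz":0,"rx":0,"ry":0,"rz":-35,"hand":-1}]'; python3 d.py 555 410 200 10.3
```

```text
t: 0.57
tool_pos: [336.8, -408.4, 246.1]
eef_rot: [[0.492, 0.87, -0.0], [0.87, -0.492, 0.001], [0.001, -0.001, -1.0]]
contact_force: [0.6, 0.5, -0.6]
finger_gap: 88.0
t 0.57 pos [ 336.8 -408.4  246.1] gap 88.0 F [ 0.6  0.5 -0.6] 
  shift [ 819.8 -212.9   46.8] turn [-3.000e-02 -5.000e-02 -3.979e+01]
```

```bash
python3 -m jog '[{"tx":820,"ty":-213,"tz":0,"rx":0,"ry":0,"rz":-40,"hand":-1},{"tx":820,"ty":-213,"tz":0,"rx":0,"ry":0,"rz":-40,"hand":-1},{"tx":820,"ty":-213,"tz":0,"rx":0,"ry":0,"rz":-40,"hand":-1},{"tx":820,"ty":-213,"tz":0,"rx":0,"ry":0,"rz":-40,"hand":-1},{"tx":820,"ty":-213,"tz":0,"rx":0,"ry":0,"rz":-40,"hand":-1}]'; python3 d.py 555 410 200 10.3
```

```text
t: 0.98
tool_pos: [391.4, -207.7, 246.6]
eef_rot: [[-0.11, 0.994, 0.0], [0.994, 0.11, 0.0], [-0.0, 0.0, -1.0]]
contact_force: [0.5, -0.1, -0.9]
finger_gap: 88.1
t 0.98 pos [ 391.4 -207.7  246.6] gap 88.1 F [ 0.5 -0.1 -0.9] 
  shift [595.9 230.6  46.6] turn [ 0.01  0.   -3.98]
```

```bash
python3 -m jog '[{"tx":209,"ty":20,"tz":0,"rx":0,"ry":0,"rz":-4,"hand":-1},{"tx":209,"ty":20,"tz":0,"rx":0,"ry":0,"rz":-4,"hand":-1},{"tx":209,"ty":20,"tz":0,"rx":0,"ry":0,"rz":-4,"hand":-1},{"tx":209,"ty":20,"tz":0,"rx":0,"ry":0,"rz":-4,"hand":-1},{"tx":209,"ty":20,"tz":0,"rx":0,"ry":0,"rz":-4,"hand":-1}]';python3 -m jog '[{"tx":0,"ty":0,"tz":0,"rx":0,"ry":0,"rz":0,"hand":-1}]' >/dev/null
python3 - <<'E'
from h import *
im,m=snap('wrist','w1'); import pickle; pickle.dump(m,open('w1.pkl','wb'))
print(proj(m,[433.6,-0.7,91]))
E
python3 d.py 555 410 200 10.3
```

```text
t: 1.4
tool_pos: [389.0, 0.5, 246.7]
eef_rot: [[-0.173, 0.985, 0.001], [0.985, 0.173, 0.0], [-0.0, 0.001, -1.0]]
contact_force: [0.8, 0.8, -0.4]
finger_gap: 88.2
[368.8 237.4]
t 1.53 pos [389.1   2.4 246.6] gap 88.0 F [-0.7 -0.6  0.3] 
  shift [370.6 237.3  46.9] turn [ 0.02 -0.04  0.19]
```

View pics/w1.png

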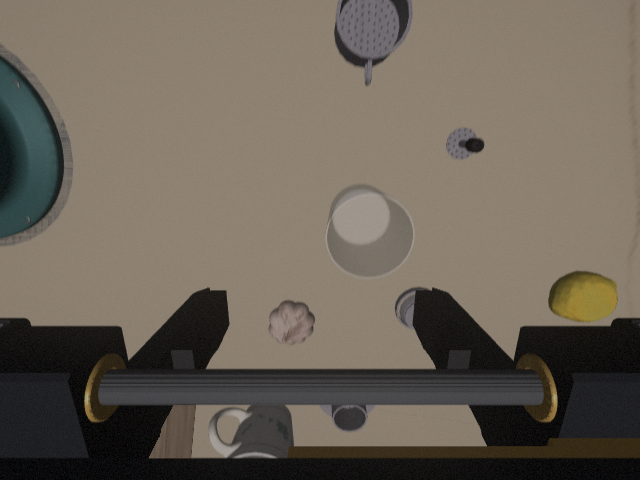

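Wrist view: the tumbler rim is centred near (370,234), against a prediction of (369,237), so the views agree to about 2–3 mm. Next, the plate.

```bash
python3 - <<'E'
from h import *
import pickle; m=pickle.load(open('w1.pkl','rb'))
im=cv2.imread('pics/w1.png')[170:300,300:440]
cv2.imwrite('pics/c.png',cv2.resize(im,None,fx=4,fy=4,interpolation=2))
print(onz(m,370,233.5,91))
E
python3 -m jog '[{"tx":371,"ty":237,"tz":47,"rx":0,"ry":0,"rz":0,"hand":-1},{"tx":371,"ty":237,"tz":47,"rx":0,"ry":0,"rz":0,"hand":-1},{"tx":371,"ty":237,"tz":47,"rx":0,"ry":0,"rz":0,"hand":-1},{"tx":371,"ty":237,"tz":47,"rx":0,"ry":0,"rz":0,"hand":-1},{"tx":371,"ty":237,"tz":47,"rx":0,"ry":0,"rz":0,"hand":-1}]'; python3 d.py 555 410 200 10.3
```

```text
[433.8   3.   91. ]
t: 1.95
tool_pos: [470.3, 190.3, 224.2]
eef_rot: [[-0.172, 0.985, 0.0], [0.985, 0.172, -0.001], [-0.001, 0.0, -1.0]]
contact_force: [0.3, -0.7, 0.2]
finger_gap: 88.0
t 1.95 pos [470.3 190.3 224.2] gap 88.0 F [ 0.3 -0.7  0.2] 
  shift [201.9 121.3  24.1] turn [ 0.01  0.04 -0.39]
```

View pics/c.png

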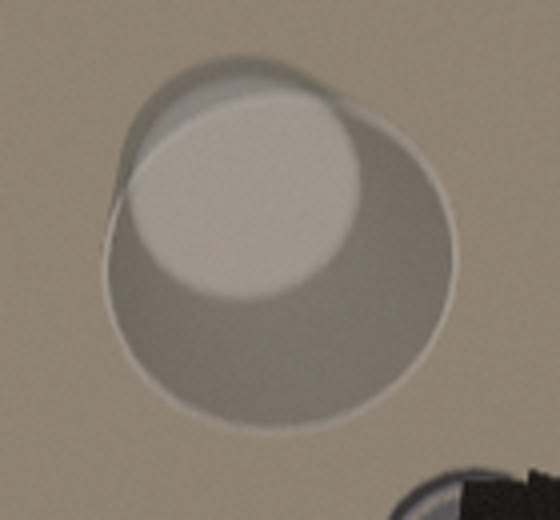

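```bash
python3 -m jog '[{"tx":202,"ty":121,"tz":24,"rx":0,"ry":0,"rz":0,"hand":-1},{"tx":202,"ty":121,"tz":24,"rx":0,"ry":0,"rz":0,"hand":-1},{"tx":202,"ty":121,"tz":24,"rx":0,"ry":0,"rz":0,"hand":-1},{"tx":202,"ty":121,"tz":24,"rx":0,"ry":0,"rz":0,"hand":-1},{"tx":202,"ty":121,"tz":24,"rx":0,"ry":0,"rz":0,"hand":-1}]' >/dev/null; python3 -m jog '[{"tx":24,"ty":15,"tz":3,"rx":0,"ry":0,"rz":0,"hand":-1},{"tx":24,"ty":15,"tz":3,"rx":0,"ry":0,"rz":0,"hand":-1},{"tx":24,"ty":15,"tz":3,"rx":0,"ry":0,"rz":0,"hand":-1}]'
python3 - <<'E'
from h import *
im,m=snap('wrist','w2'); import pickle; pickle.dump(m,open('w2.pkl','wb'))
print(proj(m,[555.5,410.3,11]),proj(m,[494.1,270.3,49]))
E
python3 d.py 555 410 200 10.3
```

```text
t: 2.62
tool_pos: [554.7, 409.2, 198.7]
eef_rot: [[-0.174, 0.985, -0.002], [0.985, 0.174, -0.002], [-0.002, -0.002, -1.0]]
contact_force: [0.3, -0.4, -0.7]
finger_gap: 87.8
[321.9 211.3] [234.9 348.1]
t 2.67 pos [554.4 408.2 199.3] gap 88.3 F [ 0.1 -0.9 -0.3] 
  shift [ 1.6  0.9 -0.8] turn [-0.11  0.1  -0.34]
```

View pics/w2.png

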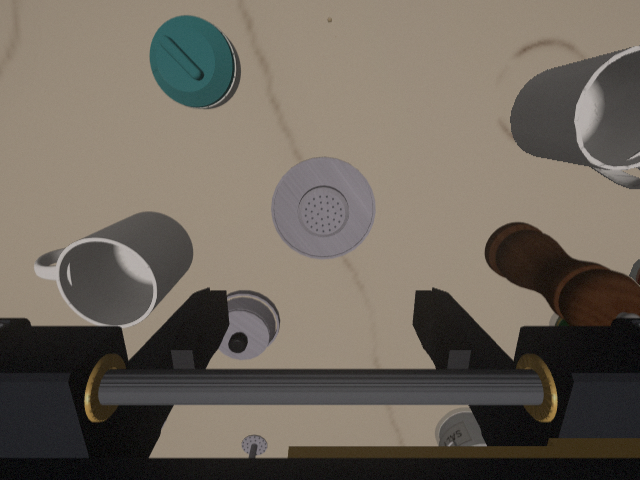

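```bash
python3 d.py 556 412.3 30 10.3; python3 -m jog '[{"tx":4,"ty":2,"tz":40,"rx":0,"ry":0,"rz":0,"hand":-1},{"tx":4,"ty":2,"tz":80,"rx":0,"ry":0,"rz":0,"hand":-1},{"tx":4,"ty":2,"tz":120,"rx":0,"ry":0,"rz":0,"hand":-1},{"tx":4,"ty":2,"tz":155,"rx":0,"ry":0,"rz":0,"hand":-1},{"tx":4,"ty":2,"tz":155,"rx":0,"ry":0,"rz":0,"hand":-1}]' >/dev/null; python3 d.py 556 412.3 20.5 10.3;python3 - <<'E'
from h import *
im,m=snap('wrist','w3')
print(proj(m,[556,412.3,11]))
E
```

```text
t 2.67 pos [554.4 408.2 199.3] gap 88.3 F [ 0.1 -0.9 -0.3] 
  shift [  4.    2.6 169.2] turn [-0.11  0.1  -0.34]
t 3.08 pos [549.7 407.7  36.9] gap 87.8 F [-1.4 -2.5 -1.4] 
  shift [ 3.6  7.2 16.3] turn [-0.8   0.39 -0.41]
[335.  281.6]
```

View pics/w3.png

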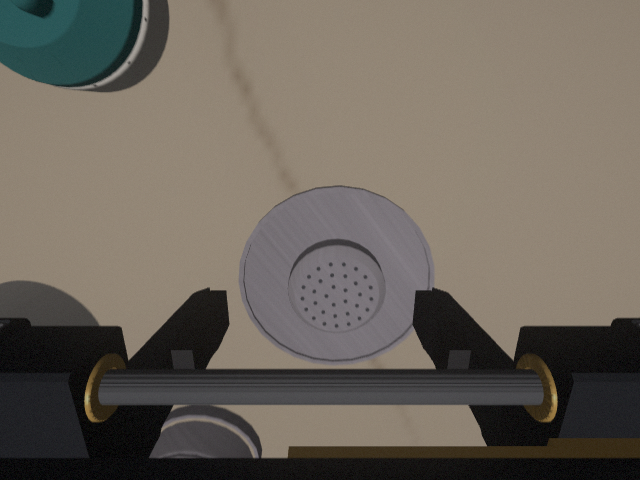

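```bash
cat >> h.py <<'E'
def circ(m,c,r):
    P=np.array([proj(m,[c[0]+r*np.cos(a),c[1]+r*np.sin(a),c[2]]) for a in np.linspace(0,6.283,90)])
    return P.min(0),P.max(0)
E
python3 - <<'E'
from h import *
import pickle
print(circ(camera_model('wrist'),[556,412.3,11],50))
print(circ(pickle.load(open('w1.pkl','rb')),[433.6,-0.3,91],40), 'meas 325.8,191 414.5 279')
E
python3 d.py 556 412.3 20.5 10.3
```

```text
(array([235.6, 186.5]), array([425.5, 359.8]))
(array([323.8, 192.2]), array([414.1, 278.2])) meas 325.8,191 414.5 279
t 3.13 pos [551.7 409.4  40.9] gap 87.9 F [0.5 0.2 0.6] 
  shift [ 2.2  4.9 20.3] turn [-0.55  0.27 -0.4 ]
```

```bash
python3 -m jog '[{"tx":2,"ty":5.5,"tz":10,"rx":0,"ry":0,"rz":0,"hand":-1},{"tx":2,"ty":5.5,"tz":10,"rx":0,"ry":0,"rz":0,"hand":-1},{"tx":2,"ty":5.5,"tz":10,"rx":0,"ry":0,"rz":0,"hand":-1}]' >/dev/null; python3 d.py 557 412.3 20.5 10.3
```

```text
t 3.38 pos [562.3 417.9  38.4] gap 88.1 F [-0.1  0.8 -0.1] 
  shift [-4.6 -6.2 17.9] turn [ 0.24 -0.11 -0.33]
```

```bash
python3 -m jog '[{"tx":0,"ty":0,"tz":0,"rx":0,"ry":0,"rz":0,"hand":-1},{"tx":0,"ty":0,"tz":0,"rx":0,"ry":0,"rz":0,"hand":-1},{"tx":0,"ty":0,"tz":0,"rx":0,"ry":0,"rz":0,"hand":-1},{"tx":0,"ty":0,"tz":0,"rx":0,"ry":0,"rz":0,"hand":-1}]' >/dev/null; python3 d.py 557 412.3 20.5 10.3
```

```text
t 3.72 pos [560.4 417.4  36.4] gap 88.2 F [-0.4 -0.3 -0.2] 
  shift [-4.5 -4.3 15.9] turn [ 0.07 -0.03 -0.28]
```

```bash
python3 -m jog '[{"tx":-4.5,"ty":-4.3,"tz":6,"rx":0,"ry":0,"rz":0,"hand":-1},{"tx":-4.5,"ty":-4.3,"tz":12,"rx":0,"ry":0,"rz":0,"hand":-1},{"tx":-4.5,"ty":-4.3,"tz":15.5,"rx":0,"ry":0,"rz":0,"hand":-1},{"tx":-4.5,"ty":-4.3,"tz":15.5,"rx":0,"ry":0,"rz":0,"hand":-1},{"tx":-4.5,"ty":-4.3,"tz":15.5,"rx":0,"ry":0,"rz":0,"hand":-1}]' >/dev/null; python3 d.py 557 412.3 20.5 10.3
python3 - <<'E'
from h import *
s=get_state();m=camera_model('wrist');im,_=snap('wrist','w4')
print(s['tool_pos'],circ(m,[557,412.3,11],50))
E
```

```text
t 4.13 pos [556.2 411.5  19.5] gap 88.1 F [-0.9 -1.2  2.4] 
  shift [ 0.6  0.9 -1. ] turn [-0.06  0.03 -0.29]
[556.23590355 411.53482812  19.50909265] (array([216.4, 198.9]), array([429.2, 389.3]))
```

View pics/w4.png

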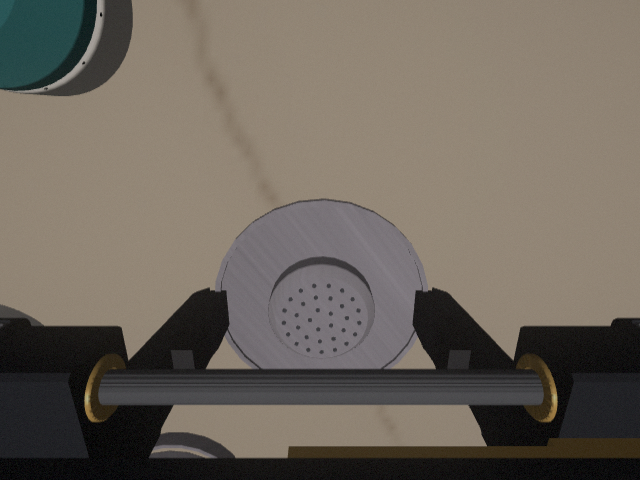

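The disc's measured outline (u 216–428, top at 199) matches the prediction. Closing on the boss.

```bash
python3 -m jog '[{"tx":0.5,"ty":0.6,"tz":-0.5,"rx":0,"ry":0,"rz":0,"hand":-1},{"tx":0.5,"ty":0.6,"tz":-0.5,"rx":0,"ry":0,"rz":0,"hand":1},{"tx":0.5,"ty":0.6,"tz":-0.5,"rx":0,"ry":0,"rz":0,"hand":1},{"tx":0.5,"ty":0.6,"tz":-0.5,"rx":0,"ry":0,"rz":0,"hand":1},{"tx":0.5,"ty":0.6,"tz":-0.5,"rx":0,"ry":0,"rz":0,"hand":1}]' ; python3 -m jog '[{"tx":0,"ty":0,"tz":0,"rx":0,"ry":0,"rz":0,"hand":1},{"tx":0,"ty":0,"tz":0,"rx":0,"ry":0,"rz":0,"hand":1},{"tx":0,"ty":0,"tz":0,"rx":0,"ry":0,"rz":0,"hand":1},{"tx":0,"ty":0,"tz":0,"rx":0,"ry":0,"rz":0,"hand":1}]'
```

```text
t: 4.6
tool_pos: [557.1, 412.5, 20.2]
eef_rot: [[-0.174, 0.985, -0.0], [0.985, 0.174, -0.0], [-0.0, -0.0, -1.0]]
contact_force: [0.1, -0.4, 0.5]
finger_gap: 63.4
t: 4.93
tool_pos: [557.1, 412.4, 20.4]
eef_rot: [[-0.174, 0.985, -0.0], [0.985, 0.174, -0.0], [-0.0, -0.0, -1.0]]
contact_force: [0.4, 0.1, -0.3]
finger_gap: 46.5
```

```bash
python3 -m jog '[{"tx":0,"ty":0,"tz":0,"rx":0,"ry":0,"rz":0,"hand":1},{"tx":0,"ty":0,"tz":0,"rx":0,"ry":0,"rz":0,"hand":1},{"tx":0,"ty":0,"tz":0,"rx":0,"ry":0,"rz":0,"hand":1}]'; python3 -m jog '[{"tx":0,"ty":0,"tz":-10,"rx":0,"ry":0,"rz":0,"hand":1},{"tx":0,"ty":0,"tz":-20,"rx":0,"ry":0,"rz":0,"hand":1},{"tx":0,"ty":0,"tz":-40,"rx":0,"ry":0,"rz":0,"hand":1},{"tx":0,"ty":0,"tz":-60,"rx":0,"ry":0,"rz":0,"hand":1},{"tx":0,"ty":0,"tz":-60,"rx":0,"ry":0,"rz":0,"hand":1}]';python3 - <<'E'
from h import *
snap('wrist','w5')
E
```

```text
t: 5.18
tool_pos: [557.1, 412.5, 20.4]
eef_rot: [[-0.174, 0.985, -0.0], [0.985, 0.174, 0.0], [0.0, -0.0, -1.0]]
contact_force: [0.9, 0.2, -0.3]
finger_gap: 46.5
t: 5.6
tool_pos: [560.3, 414.7, 86.7]
eef_rot: [[-0.174, 0.985, 0.008], [0.985, 0.174, 0.005], [0.004, 0.009, -1.0]]
contact_force: [0.6, 0.6, 0.7]
finger_gap: 46.8
```

View pics/w5.png

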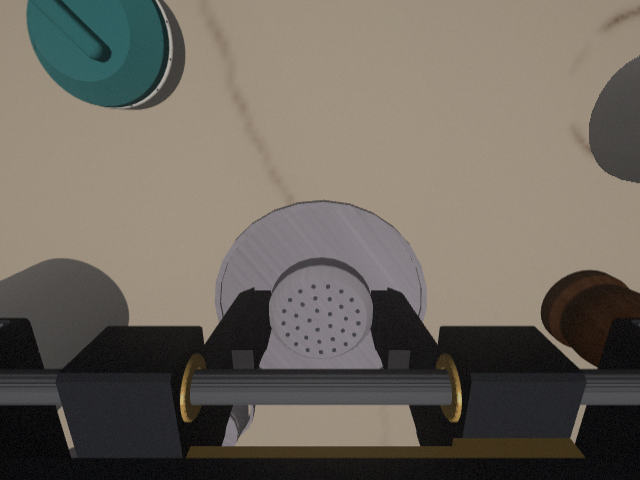

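```bash
python3 -m jog '[{"tx":0,"ty":0,"tz":-30,"rx":0,"ry":0,"rz":0,"hand":1},{"tx":0,"ty":0,"tz":-60,"rx":0,"ry":0,"rz":0,"hand":1},{"tx":0,"ty":0,"tz":-80,"rx":0,"ry":0,"rz":0,"hand":1},{"tx":0,"ty":0,"tz":-80,"rx":0,"ry":0,"rz":0,"hand":1},{"tx":0,"ty":0,"tz":-80,"rx":0,"ry":0,"rz":0,"hand":1}]' >/dev/null; python3 d.py 433.7 -0.3 150 10.3
```

```text
t 6.07 pos [557.7 412.8 161.1] gap 46.6 F [-0.1  0.1 -1. ] 
  shift [-385.3 -193.9   10.4] turn [ 0.12 -0.05 -0.29]
```

```bash
python3 -m jog '[{"tx":-36,"ty":-18,"tz":0,"rx":0,"ry":0,"rz":0,"hand":1},{"tx":-73,"ty":-36,"tz":0,"rx":0,"ry":0,"rz":0,"hand":1},{"tx":-110,"ty":-55,"tz":0,"rx":0,"ry":0,"rz":0,"hand":1},{"tx":-147,"ty":-74,"tz":0,"rx":0,"ry":0,"rz":0,"hand":1},{"tx":-184,"ty":-93,"tz":0,"rx":0,"ry":0,"rz":0,"hand":1}]' >/dev/null; python3 -m jog '[{"tx":-37,"ty":-19,"tz":0,"rx":0,"ry":0,"rz":0,"hand":1},{"tx":-74,"ty":-37,"tz":0,"rx":0,"ry":0,"rz":0,"hand":1},{"tx":-111,"ty":-56,"tz":0,"rx":0,"ry":0,"rz":0,"hand":1},{"tx":-148,"ty":-75,"tz":0,"rx":0,"ry":0,"rz":0,"hand":1},{"tx":-170,"ty":-86,"tz":0,"rx":0,"ry":0,"rz":0,"hand":1}]' >/dev/null;python3 -m jog '[{"tx":-16,"ty":-8,"tz":0,"rx":0,"ry":0,"rz":0,"hand":1},{"tx":-25,"ty":-12,"tz":0,"rx":0,"ry":0,"rz":0,"hand":1},{"tx":-29,"ty":-14,"tz":0,"rx":0,"ry":0,"rz":0,"hand":1},{"tx":-29,"ty":-14,"tz":0,"rx":0,"ry":0,"rz":0,"hand":1},{"tx":-29,"ty":-14,"tz":0,"rx":0,"ry":0,"rz":0,"hand":1}]' >/dev/null; python3 -m jog '[{"tx":0,"ty":0,"tz":0,"rx":0,"ry":0,"rz":0,"hand":1},{"tx":0,"ty":0,"tz":0,"rx":0,"ry":0,"rz":0,"hand":1},{"tx":0,"ty":0,"tz":0,"rx":0,"ry":0,"rz":0,"hand":1}]' >/dev/null; python3 d.py 433.7 -0.3 125 10.3
```

```text
t 7.57 pos [433.9   2.5 160.4] gap 47.0 F [ 0.5  0.4 -0.4] 
  shift [-2.7 -0.7 35.4] turn [-0.   -0.01 -0.21]
```

```bash
python3 -m jog '[{"tx":-2.7,"ty":-0.5,"tz":15,"rx":0,"ry":0,"rz":0,"hand":1},{"tx":-2.7,"ty":-0.5,"tz":30,"rx":0,"ry":0,"rz":0,"hand":1},{"tx":-2.7,"ty":-0.5,"tz":45,"rx":0,"ry":0,"rz":0,"hand":1},{"tx":-2.7,"ty":-0.5,"tz":45,"rx":0,"ry":0,"rz":0,"hand":1},{"tx":-2.7,"ty":-0.5,"tz":45,"rx":0,"ry":0,"rz":0,"hand":1}]' >/dev/null; python3 d.py 433.7 -0.3 103.4 10.3;python3 - <<'E'
from h import *
snap('wrist','w6');snap('scene','s6');snap('top','t6')
a=cv2.imread('pics/s6.png')[150:290,260:410];b=cv2.imread('pics/t6.png')[180:310,250:400]
cv2.imwrite('pics/s6c.png',cv2.resize(a,(750,560)[:2] if 0 else None,fx=4,fy=4,interpolation=2))
E
```

```text
t 7.98 pos [432.9  -0.6 114.9] gap 46.7 F [-0.2  0.8 -1.3] 
  shift [ 0.1  0.8 11.5] turn [-0.12 -0.03 -0.25]
```

View pics/s6c.png

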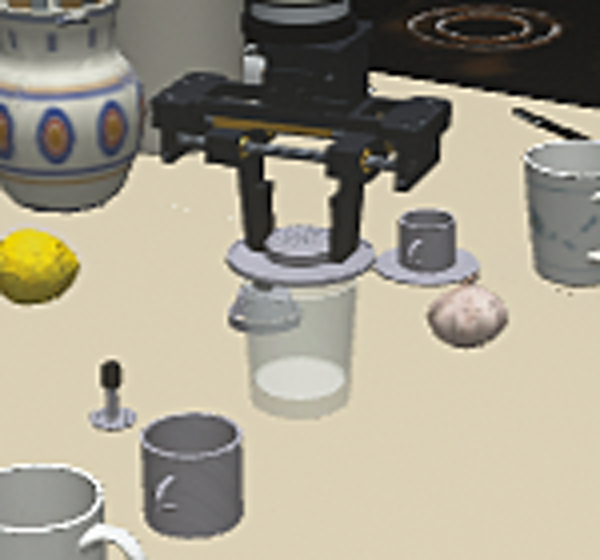

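View pics/w6.png

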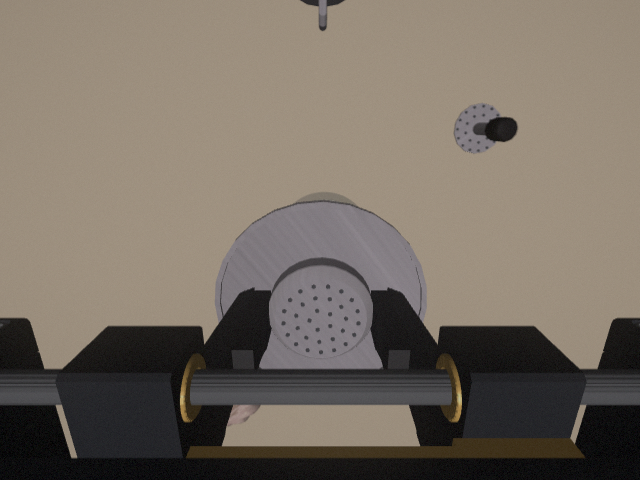

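Scene crop: the plate disc (u 227–375) sits centred over the tumbler (247–357) and level. Lowering.

```bash
python3 -m jog '[{"tx":0,"ty":0.5,"tz":4,"rx":0,"ry":0,"rz":0,"hand":1},{"tx":0,"ty":0.5,"tz":7,"rx":0,"ry":0,"rz":0,"hand":1},{"tx":0,"ty":0.5,"tz":9,"rx":0,"ry":0,"rz":0,"hand":1},{"tx":0,"ty":0.5,"tz":9,"rx":0,"ry":0,"rz":0,"hand":1},{"tx":0,"ty":0.5,"tz":9,"rx":0,"ry":0,"rz":0,"hand":1}]' >/dev/null; python3 d.py 433.7 -0.3 103.4 10.3
```

```text
t 8.55 pos [433.9  -0.9 106.3] gap 46.3 F [ 0.   0.  -0.8] 
  shift [ 0.6 -0.1  2.9] turn [-0.03 -0.01 -0.3 ]
```

```bash
python3 -m jog '[{"tx":0.4,"ty":0,"tz":1,"rx":0,"ry":0,"rz":0,"hand":1},{"tx":0.4,"ty":0,"tz":2,"rx":0,"ry":0,"rz":0,"hand":1},{"tx":0.4,"ty":0,"tz":3,"rx":0,"ry":0,"rz":0,"hand":1},{"tx":0.4,"ty":0,"tz":3,"rx":0,"ry":0,"rz":0,"hand":1},{"tx":0.4,"ty":0,"tz":3,"rx":0,"ry":0,"rz":0,"hand":1}]' >/dev/null; python3 d.py 433.7 -0.3 103.4 10.3
```

```text
t 8.97 pos [434.1  -0.5 103.5] gap 46.3 F [-0.1  0.1 -0.2] 
  shift [ 0.3 -0.4  0.1] turn [ 0.01 -0.   -0.3 ]
```

```bash
python3 -m jog '[{"tx":0,"ty":0,"tz":0.5,"rx":0,"ry":0,"rz":0,"hand":1},{"tx":0,"ty":0,"tz":0.8,"rx":0,"ry":0,"rz":0,"hand":1},{"tx":0,"ty":0,"tz":0.8,"rx":0,"ry":0,"rz":0,"hand":1}]' >/dev/null; python3 d.py 433.7 -0.3 103.4 10.3
```

```text
t 9.22 pos [434.5  -0.6 103.4] gap 46.7 F [-2.6 -0.7  4.2] 
  shift [ 0.5 -0.7  0. ] turn [ 0.03  0.02 -0.29]
```

Contact is at the seated height (103.4, 4 N). Releasing slowly, then rising.

```bash
python3 -m jog '[{"tx":0,"ty":0,"tz":0,"rx":0,"ry":0,"rz":0,"hand":0},{"tx":0,"ty":0,"tz":0,"rx":0,"ry":0,"rz":0,"hand":-0.3},{"tx":0,"ty":0,"tz":0,"rx":0,"ry":0,"rz":0,"hand":-0.6},{"tx":0,"ty":0,"tz":0,"rx":0,"ry":0,"rz":0,"hand":-1},{"tx":0,"ty":0,"tz":0,"rx":0,"ry":0,"rz":0,"hand":-1}]'; python3 -m jog '[{"tx":0,"ty":0,"tz":0,"rx":0,"ry":0,"rz":0,"hand":-1},{"tx":0,"ty":0,"tz":0,"rx":0,"ry":0,"rz":0,"hand":-1},{"tx":0,"ty":0,"tz":-25,"rx":0,"ry":0,"rz":0,"hand":-1},{"tx":0,"ty":0,"tz":-60,"rx":0,"ry":0,"rz":0,"hand":-1},{"tx":0,"ty":0,"tz":-95,"rx":0,"ry":0,"rz":0,"hand":-1}]';python3 -m jog '[{"tx":0,"ty":0,"tz":0,"rx":0,"ry":0,"rz":0,"hand":-1},{"tx":0,"ty":0,"tz":0,"rx":0,"ry":0,"rz":0,"hand":-1},{"tx":0,"ty":0,"tz":0,"rx":0,"ry":0,"rz":0,"hand":-1},{"tx":0,"ty":0,"tz":0,"rx":0,"ry":0,"rz":0,"hand":-1}]'
python3 - <<'E'
from h import *
import pickle
m=camera_model('wrist');snap('wrist','w7');snap('scene','s7')
pickle.dump(m,open('w7.pkl','wb'))
print(circ(m,[433.7,-0.3,94],50))
a=cv2.imread('pics/s7.png')[150:290,260:410]
cv2.imwrite('pics/s7c.png',cv2.resize(a,None,fx=4,fy=4,interpolation=2))
E
python3 d.py 400.4 173 150 10.3
```

```text
t: 9.63
tool_pos: [433.9, -0.5, 102.5]
eef_rot: [[-0.174, 0.985, -0.0], [0.985, 0.174, 0.0], [0.0, -0.0, -1.0]]
contact_force: [-0.7, -0.0, 1.1]
finger_gap: 71.1
t: 10.05
tool_pos: [432.6, -0.4, 197.3]
eef_rot: [[-0.174, 0.985, -0.004], [0.985, 0.174, 0.0], [0.001, -0.004, -1.0]]
contact_force: [0.1, 0.2, 0.5]
finger_gap: 88.2
t: 10.38
tool_pos: [432.8, -0.4, 195.9]
eef_rot: [[-0.174, 0.985, -0.003], [0.985, 0.174, 0.0], [0.001, -0.003, -1.0]]
contact_force: [-0.4, 0.3, -0.2]
finger_gap: 88.2
(array([253.4, 171.9]), array([391.1, 302.6]))
t 10.48 pos [ 4.328e+02 -4.000e-01  1.958e+02] gap 88.1 F [0.1 0.6 0.6] 
  shift [176.4  -1.6  46. ] turn [-0.19 -0.05 -0.29]
```

View pics/s7c.png

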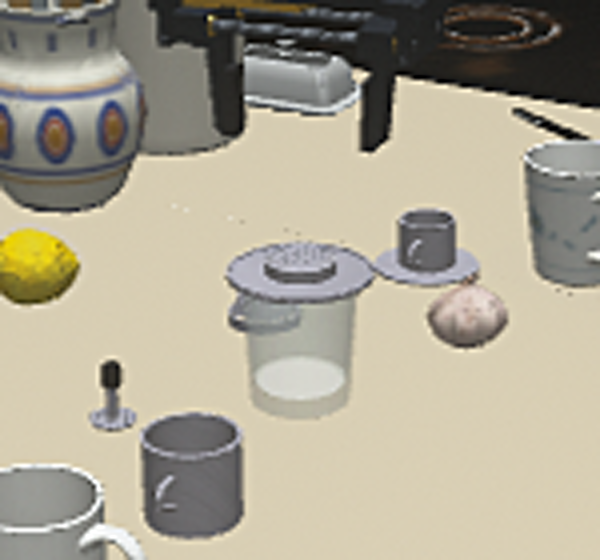

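View pics/w7.png

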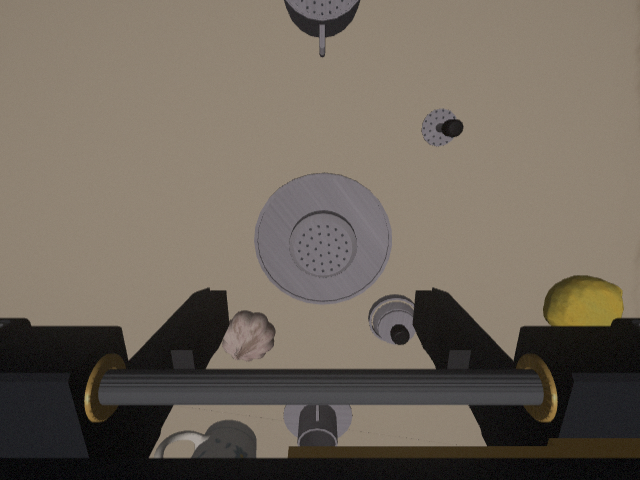

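The plate is seated level: outline u 254–391, v 172–303 against a predicted 253–391, 172–303. On to the chamber.

```bash
python3 -m jog '[{"tx":40,"ty":0,"tz":0,"rx":0,"ry":0,"rz":0,"hand":-1},{"tx":80,"ty":-1,"tz":5,"rx":0,"ry":0,"rz":0,"hand":-1},{"tx":120,"ty":-1,"tz":15,"rx":0,"ry":0,"rz":0,"hand":-1},{"tx":160,"ty":-1.6,"tz":25,"rx":0,"ry":0,"rz":0,"hand":-1},{"tx":176,"ty":-1.6,"tz":25,"rx":0,"ry":0,"rz":0,"hand":-1}]'>/dev/null; python3 -m jog '[{"tx":0,"ty":0,"tz":0,"rx":0,"ry":0,"rz":0,"hand":-1},{"tx":0,"ty":0,"tz":0,"rx":0,"ry":0,"rz":0,"hand":-1},{"tx":0,"ty":0,"tz":0,"rx":0,"ry":0,"rz":0,"hand":-1},{"tx":0,"ty":0,"tz":0,"rx":0,"ry":0,"rz":0,"hand":-1}]'>/dev/null
python3 - <<'E'
from h import *
import pickle
m=camera_model('wrist');snap('wrist','w8')
pickle.dump(m,open('w8.pkl','wb'))
print(circ(m,[400.4,172.9,56],31))
E
python3 d.py 400.4 173 60 10.3
```

```text
(array([278.3, 192.8]), array([359.3, 270.3]))
t 11.28 pos [402.2 171.5 172.7] gap 88.1 F [-1.   0.1 -0.1] 
  shift [  1.9  -1.5 112.7] turn [ 0.    0.02 -0.39]
```

View pics/w8.png

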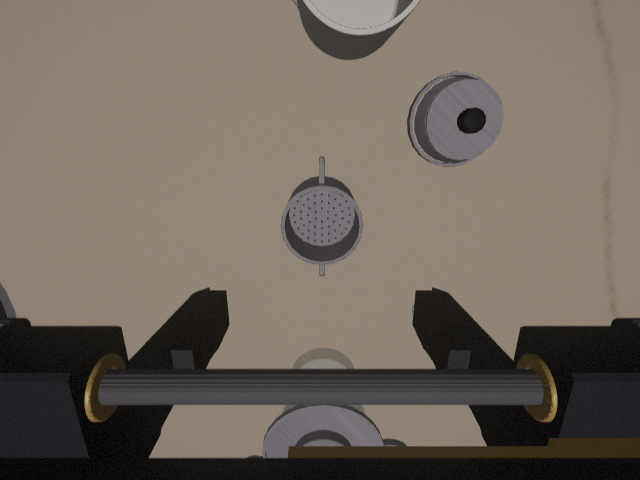

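Run:
```python
import cv2
a=cv2.imread('pics/w8.png')[140:290,250:400]
cv2.imwrite('pics/w8c.png',cv2.resize(a,None,fx=4,fy=4,interpolation=2))
```

View pics/w8c.png

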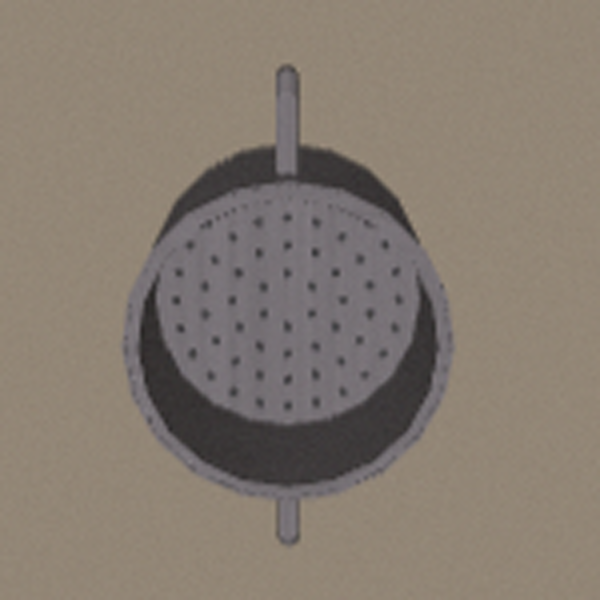

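The rim is at (322,224.6), 5 mm in y and 2.5 mm in x from my top-view estimate. That estimate had included the cylinder's side. I'll use the wrist value, about (403,177.5).

```bash
python3 d.py 403 177.5 75 10.3; python3 -m jog '[{"tx":6,"ty":2,"tz":20,"rx":0,"ry":0,"rz":0,"hand":-1},{"tx":6,"ty":2,"tz":45,"rx":0,"ry":0,"rz":0,"hand":-1},{"tx":6,"ty":2,"tz":70,"rx":0,"ry":0,"rz":0,"hand":-1},{"tx":6,"ty":2,"tz":97,"rx":0,"ry":0,"rz":0,"hand":-1},{"tx":6,"ty":2,"tz":97,"rx":0,"ry":0,"rz":0,"hand":-1}]'>/dev/null; python3 -m jog '[{"tx":0,"ty":0,"tz":0,"rx":0,"ry":0,"rz":0,"hand":-1},{"tx":0,"ty":0,"tz":0,"rx":0,"ry":0,"rz":0,"hand":-1},{"tx":0,"ty":0,"tz":0,"rx":0,"ry":0,"rz":0,"hand":-1},{"tx":0,"ty":0,"tz":0,"rx":0,"ry":0,"rz":0,"hand":-1}]'>/dev/null
python3 - <<'E'
from h import *
import pickle
m=camera_model('wrist');snap('wrist','w9')
pickle.dump(m,open('w9.pkl','wb'))
print(circ(m,[403,177.5,56],31))
a=cv2.imread('pics/w9.png')[140:340,220:420]
cv2.imwrite('pics/w9c.png',cv2.resize(a,None,fx=3,fy=3,interpolation=2))
E
python3 d.py 403 177.5 33 10.3
```

```text
t 11.28 pos [402.2 171.5 172.7] gap 88.1 F [-1.   0.1 -0.1] 
  shift [ 5.8  1.8 97.7] turn [ 0.    0.02 -0.39]
(array([256.3, 236.4]), array([378.1, 346.2]))
t 12.08 pos [404.2 179.2  77.4] gap 88.0 F [ 0.4  0.6 -0.6] 
  shift [-1.5 -1.6 44.4] turn [ 0.18 -0.03 -0.3 ]
```

View pics/w9c.png

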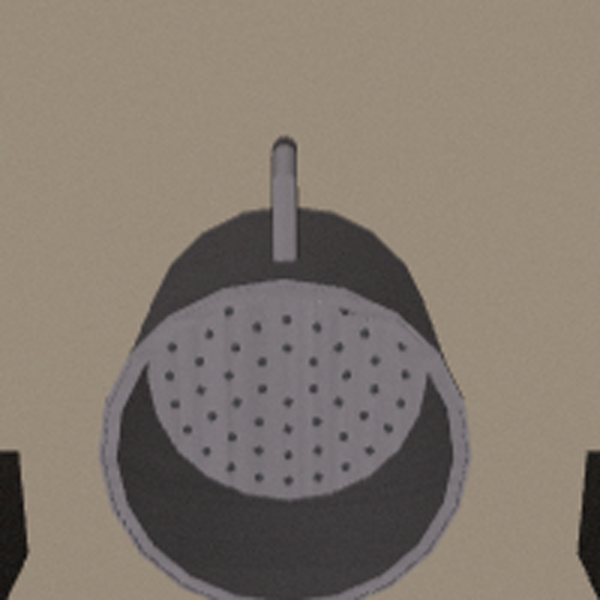

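```bash
python3 -m jog '[{"tx":-0.3,"ty":-2,"tz":10,"rx":0,"ry":0,"rz":0,"hand":-1},{"tx":-0.3,"ty":-2,"tz":25,"rx":0,"ry":0,"rz":0,"hand":-1},{"tx":-0.3,"ty":-2,"tz":40,"rx":0,"ry":0,"rz":0,"hand":-1},{"tx":-0.3,"ty":-2,"tz":44,"rx":0,"ry":0,"rz":0,"hand":-1},{"tx":-0.3,"ty":-2,"tz":44,"rx":0,"ry":0,"rz":0,"hand":-1}]'>/dev/null; python3 -m jog '[{"tx":0,"ty":0,"tz":0,"rx":0,"ry":0,"rz":0,"hand":-1},{"tx":0,"ty":0,"tz":0,"rx":0,"ry":0,"rz":0,"hand":-1},{"tx":0,"ty":0,"tz":0,"rx":0,"ry":0,"rz":0,"hand":-1}]'
python3 d.py 402 178.7 33 10.3
python3 -m jog '[{"tx":0,"ty":0,"tz":0,"rx":0,"ry":0,"rz":0,"hand":1},{"tx":0,"ty":0,"tz":0,"rx":0,"ry":0,"rz":0,"hand":1},{"tx":0,"ty":0,"tz":0,"rx":0,"ry":0,"rz":0,"hand":1},{"tx":0,"ty":0,"tz":0,"rx":0,"ry":0,"rz":0,"hand":1},{"tx":0,"ty":0,"tz":0,"rx":0,"ry":0,"rz":0,"hand":1}]';python3 -m jog '[{"tx":0,"ty":0,"tz":0,"rx":0,"ry":0,"rz":0,"hand":1},{"tx":0,"ty":0,"tz":0,"rx":0,"ry":0,"rz":0,"hand":1},{"tx":0,"ty":0,"tz":0,"rx":0,"ry":0,"rz":0,"hand":1},{"tx":0,"ty":0,"tz":0,"rx":0,"ry":0,"rz":0,"hand":1}]'
```

```text
t: 12.75
tool_pos: [401.6, 178.5, 32.5]
eef_rot: [[-0.174, 0.985, 0.002], [0.985, 0.174, 0.001], [0.0, 0.002, -1.0]]
contact_force: [-0.4, -0.5, 0.0]
finger_gap: 88.0
t 12.75 pos [401.6 178.5  32.5] gap 88.0 F [-0.4 -0.5  0. ] 
  shift [ 0.2  0.4 -0.5] turn [ 0.09 -0.02 -0.29]
t: 13.17
tool_pos: [401.1, 178.2, 31.9]
eef_rot: [[-0.174, 0.985, 0.0], [0.985, 0.174, 0.0], [0.0, 0.0, -1.0]]
contact_force: [-0.5, 0.4, 1.6]
finger_gap: 62.0
t: 13.5
tool_pos: [401.1, 178.2, 31.9]
eef_rot: [[-0.174, 0.985, 0.0], [0.985, 0.174, 0.0], [0.0, 0.0, -1.0]]
contact_force: [-0.1, -0.3, 3.4]
finger_gap: 62.4
```

```bash
python3 -m jog '[{"tx":0,"ty":0,"tz":-10,"rx":0,"ry":0,"rz":0,"hand":1},{"tx":0,"ty":0,"tz":-40,"rx":0,"ry":0,"rz":0,"hand":1},{"tx":0,"ty":0,"tz":-75,"rx":0,"ry":0,"rz":0,"hand":1},{"tx":0,"ty":0,"tz":-110,"rx":0,"ry":0,"rz":0,"hand":1},{"tx":0,"ty":0,"tz":-140,"rx":0,"ry":0,"rz":0,"hand":1}]'>/dev/null; python3 -m jog '[{"tx":0,"ty":0,"tz":0,"rx":0,"ry":0,"rz":0,"hand":1},{"tx":0,"ty":0,"tz":0,"rx":0,"ry":0,"rz":0,"hand":1},{"tx":0,"ty":0,"tz":0,"rx":0,"ry":0,"rz":0,"hand":1}]'
python3 - <<'E'
from h import *
s=get_state();p=np.array(s['tool_pos'])
m=camera_model('wrist');snap('wrist','w10')
print(circ(m,[p[0],p[1],p[2]+24.1],31))
E
python3 d.py 434.2 -0.6 172 10.3
```

```text
t: 14.17
tool_pos: [400.0, 177.8, 171.0]
eef_rot: [[-0.174, 0.985, -0.001], [0.985, 0.174, -0.0], [-0.0, -0.001, -1.0]]
contact_force: [0.1, 0.1, -1.2]
finger_gap: 62.0
(array([240. , 272.2]), array([401.9, 410.5]))
t 14.22 pos [399.4 177.6 170. ] gap 62.2 F [-0.5 -0.1 -1.8] 
  shift [-181.5    3.3   -1.9] turn [-0.18  0.03 -0.29]
```

View pics/w10.png

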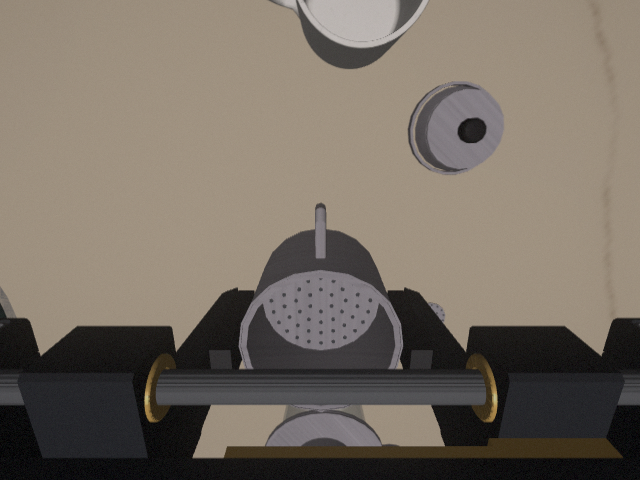

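The chamber is held upright and centred (rim u 240–403, top at 271, as predicted). Moving over the plate.

```bash
python3 -m jog '[{"tx":-37,"ty":1,"tz":-2,"rx":0,"ry":0,"rz":0,"hand":1},{"tx":-74,"ty":1.5,"tz":-2,"rx":0,"ry":0,"rz":0,"hand":1},{"tx":-111,"ty":2,"tz":-2,"rx":0,"ry":0,"rz":0,"hand":1},{"tx":-148,"ty":3,"tz":-2,"rx":0,"ry":0,"rz":0,"hand":1},{"tx":-170,"ty":3,"tz":-2,"rx":0,"ry":0,"rz":0,"hand":1}]'>/dev/null; python3 -m jog '[{"tx":-8,"ty":0,"tz":0,"rx":0,"ry":0,"rz":0,"hand":1},{"tx":-11.5,"ty":0,"tz":0,"rx":0,"ry":0,"rz":0,"hand":1},{"tx":-11.5,"ty":0,"tz":0,"rx":0,"ry":0,"rz":0,"hand":1},{"tx":-11.5,"ty":0,"tz":0,"rx":0,"ry":0,"rz":0,"hand":1},{"tx":-11.5,"ty":0,"tz":0,"rx":0,"ry":0,"rz":0,"hand":1}]' >/dev/null; python3 d.py 434.2 -0.6 142 10.3
```

```text
t 15.05 pos [434.9   1.  173.1] gap 62.0 F [-0.5  0.3 -0.9] 
  shift [-1.5 -0.9 31.1] turn [-0.06 -0.04 -0.21]
```

```bash
python3 -m jog '[{"tx":-1.5,"ty":-0.7,"tz":10,"rx":0,"ry":0,"rz":0,"hand":1},{"tx":-1.5,"ty":-0.7,"tz":20,"rx":0,"ry":0,"rz":0,"hand":1},{"tx":-1.5,"ty":-0.7,"tz":28,"rx":0,"ry":0,"rz":0,"hand":1},{"tx":-1.5,"ty":-0.7,"tz":28,"rx":0,"ry":0,"rz":0,"hand":1},{"tx":-1.5,"ty":-0.7,"tz":28,"rx":0,"ry":0,"rz":0,"hand":1}]'>/dev/null; python3 d.py 434.2 -0.6 125.9 10.3;python3 - <<'E'
from h import *
snap('scene','s11')
a=cv2.imread('pics/s11.png')[130:270,260:410]
cv2.imwrite('pics/s11c.png',cv2.resize(a,None,fx=4,fy=4,interpolation=2))
E
```

```text
t 15.47 pos [433.9  -1.4 144.4] gap 62.1 F [ 0.3  0.6 -1.7] 
  shift [ 0.7  0.5 18.5] turn [-0.15 -0.04 -0.27]
```

View pics/s11c.png

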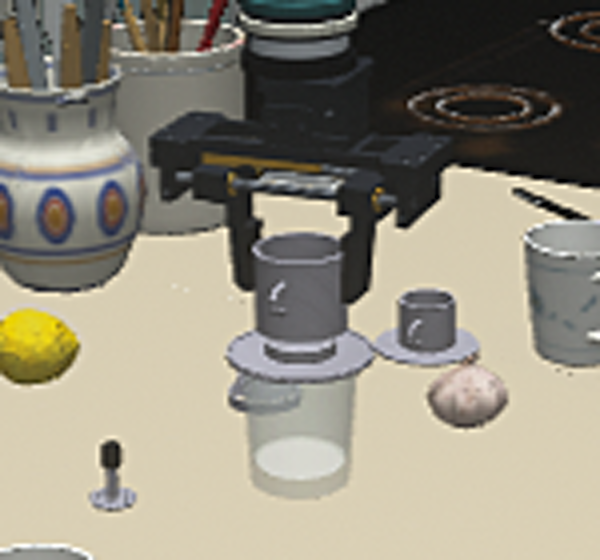

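Chamber (u 254–347) is centred over the boss (264–336). Lowering with force checks.

```bash
python3 -m jog '[{"tx":0.6,"ty":0.3,"tz":4,"rx":0,"ry":0,"rz":0,"hand":1},{"tx":0.6,"ty":0.3,"tz":8,"rx":0,"ry":0,"rz":0,"hand":1},{"tx":0.6,"ty":0.3,"tz":11,"rx":0,"ry":0,"rz":0,"hand":1},{"tx":0.6,"ty":0.3,"tz":14,"rx":0,"ry":0,"rz":0,"hand":1},{"tx":0.6,"ty":0.3,"tz":14,"rx":0,"ry":0,"rz":0,"hand":1}]'>/dev/null; python3 d.py 434.2 -0.6 125.9 10.3; python3 -m jog '[{"tx":0,"ty":0,"tz":1,"rx":0,"ry":0,"rz":0,"hand":1},{"tx":0,"ty":0,"tz":2,"rx":0,"ry":0,"rz":0,"hand":1},{"tx":0,"ty":0,"tz":2.5,"rx":0,"ry":0,"rz":0,"hand":1},{"tx":0,"ty":0,"tz":2.5,"rx":0,"ry":0,"rz":0,"hand":1}]'
```

```text
t 15.93 pos [434.6  -1.  130.9] gap 62.0 F [-0.8 -0.  -1.4] 
  shift [ 0.5 -0.3  5. ] turn [-0.07 -0.02 -0.29]
t: 16.27
tool_pos: [435.1, -1.0, 129.1]
eef_rot: [[-0.174, 0.985, -0.0], [0.985, 0.174, 0.0], [0.0, -0.0, -1.0]]
contact_force: [0.1, 0.2, -1.2]
finger_gap: 62.0
```

```bash
python3 -m jog '[{"tx":0.3,"ty":-0.5,"tz":0.7,"rx":0,"ry":0,"rz":0,"hand":1},{"tx":0.3,"ty":-0.5,"tz":1.4,"rx":0,"ry":0,"rz":0,"hand":1},{"tx":0.3,"ty":-0.5,"tz":2,"rx":0,"ry":0,"rz":0,"hand":1},{"tx":0.3,"ty":-0.5,"tz":2.3,"rx":0,"ry":0,"rz":0,"hand":1},{"tx":0.3,"ty":-0.5,"tz":2.3,"rx":0,"ry":0,"rz":0,"hand":1}]'|grep -v rot;python3 -m jog '[{"tx":0,"ty":0,"tz":0.5,"rx":0,"ry":0,"rz":0,"hand":1},{"tx":0,"ty":0,"tz":1,"rx":0,"ry":0,"rz":0,"hand":1},{"tx":0,"ty":0,"tz":1,"rx":0,"ry":0,"rz":0,"hand":1}]'|grep -v rot
```

```text
t: 16.68
tool_pos: [434.6, -0.8, 126.8]
contact_force: [0.2, 0.1, -1.2]
finger_gap: 62.1
t: 16.93
tool_pos: [434.8, -0.8, 126.1]
contact_force: [-0.8, 1.1, -0.5]
finger_gap: 62.1
```

```bash
python3 -m jog '[{"tx":0,"ty":0,"tz":0.5,"rx":0,"ry":0,"rz":0,"hand":1},{"tx":0,"ty":0,"tz":0.7,"rx":0,"ry":0,"rz":0,"hand":1},{"tx":0,"ty":0,"tz":0.7,"rx":0,"ry":0,"rz":0,"hand":1},{"tx":0,"ty":0,"tz":0.7,"rx":0,"ry":0,"rz":0,"hand":1}]'|grep -v rot
```

```text
t: 17.27
tool_pos: [435.1, -0.9, 125.9]
contact_force: [-1.5, -0.6, 5.8]
finger_gap: 61.9
```

Contact at the seated height 125.9. Releasing and checking.

```bash
python3 -m jog '[{"tx":0,"ty":0,"tz":0,"rx":0,"ry":0,"rz":0,"hand":0},{"tx":0,"ty":0,"tz":0,"rx":0,"ry":0,"rz":0,"hand":-0.5},{"tx":0,"ty":0,"tz":0,"rx":0,"ry":0,"rz":0,"hand":-1},{"tx":0,"ty":0,"tz":0,"rx":0,"ry":0,"rz":0,"hand":-1},{"tx":0,"ty":0,"tz":0,"rx":0,"ry":0,"rz":0,"hand":-1}]'|grep -v rot; python3 -m jog '[{"tx":0,"ty":0,"tz":-20,"rx":0,"ry":0,"rz":0,"hand":-1},{"tx":0,"ty":0,"tz":-55,"rx":0,"ry":0,"rz":0,"hand":-1},{"tx":0,"ty":0,"tz":-90,"rx":0,"ry":0,"rz":0,"hand":-1},{"tx":0,"ty":0,"tz":-130,"rx":0,"ry":0,"rz":0,"hand":-1},{"tx":0,"ty":0,"tz":-130,"rx":0,"ry":0,"rz":0,"hand":-1}]'|grep gap;python3 -m jog '[{"tx":0,"ty":0,"tz":0,"rx":0,"ry":0,"rz":0,"hand":-1},{"tx":0,"ty":0,"tz":0,"rx":0,"ry":0,"rz":0,"hand":-1},{"tx":0,"ty":0,"tz":0,"rx":0,"ry":0,"rz":0,"hand":-1},{"tx":0,"ty":0,"tz":0,"rx":0,"ry":0,"rz":0,"hand":-1}]'|grep -v rot
python3 - <<'E'
from h import *
import pickle
m=camera_model('wrist');snap('wrist','w12');snap('scene','s12')
pickle.dump(m,open('w12.pkl','wb'))
print(circ(m,[434.8,-0.8,150],31))
a=cv2.imread('pics/s12.png')[130:270,260:410]
cv2.imwrite('pics/s12c.png',cv2.resize(a,None,fx=4,fy=4,interpolation=2))
E
python3 d.py 433.4 -407.9 230 10.3
```

```text
t: 17.68
tool_pos: [434.4, -0.8, 124.9]
contact_force: [-0.0, -0.6, -0.8]
finger_gap: 83.9
finger_gap: 88.3
t: 18.43
tool_pos: [433.4, -0.8, 253.1]
contact_force: [-0.1, 0.3, -0.6]
finger_gap: 88.0
(array([280.6, 199.4]), array([365.5, 279.9]))
t 18.53 pos [433.7  -0.8 253.5] gap 88.3 F [-0.2 -1.1  0.1] 
  shift [-400.9  -70.9   23.4] turn [-0.18 -0.04 -0.29]
```

View pics/s12c.png

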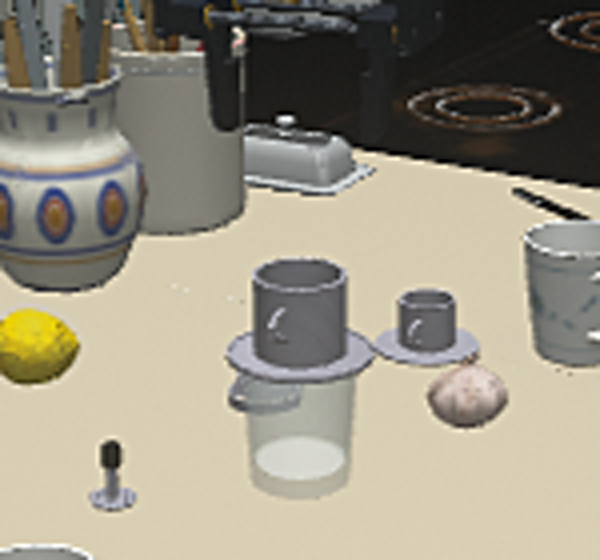

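View pics/w12.png

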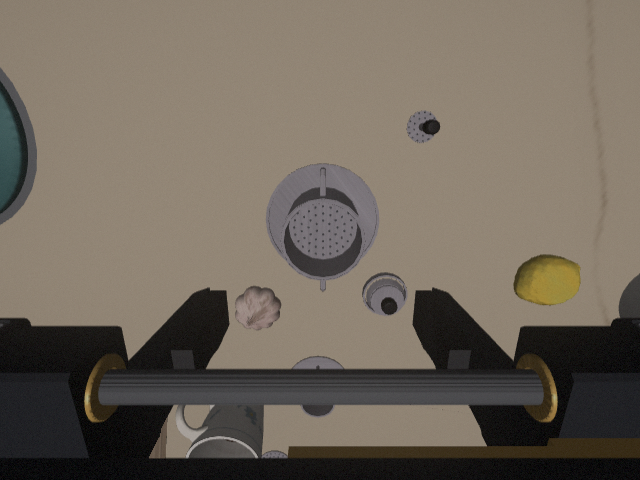

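Chamber is seated flat on the plate, rim about u 281–366, bottom 280, as predicted. On to the large press.

```bash
python3 -m jog '[{"tx":-401,"ty":-71,"tz":20,"rx":0,"ry":0,"rz":0,"hand":-1},{"tx":-401,"ty":-71,"tz":20,"rx":0,"ry":0,"rz":0,"hand":-1},{"tx":-401,"ty":-71,"tz":20,"rx":0,"ry":0,"rz":0,"hand":-1},{"tx":-401,"ty":-71,"tz":20,"rx":0,"ry":0,"rz":0,"hand":-1},{"tx":-401,"ty":-71,"tz":20,"rx":0,"ry":0,"rz":0,"hand":-1}]'>/dev/null;  python3 -m jog '[{"tx":-200,"ty":-35,"tz":10,"rx":0,"ry":0,"rz":0,"hand":-1},{"tx":-200,"ty":-35,"tz":10,"rx":0,"ry":0,"rz":0,"hand":-1},{"tx":-200,"ty":-35,"tz":10,"rx":0,"ry":0,"rz":0,"hand":-1},{"tx":-200,"ty":-35,"tz":10,"rx":0,"ry":0,"rz":0,"hand":-1},{"tx":-200,"ty":-35,"tz":10,"rx":0,"ry":0,"rz":0,"hand":-1}]'>/dev/null; python3 -m jog '[{"tx":0,"ty":0,"tz":0,"rx":0,"ry":0,"rz":0,"hand":-1},{"tx":0,"ty":0,"tz":0,"rx":0,"ry":0,"rz":0,"hand":-1},{"tx":0,"ty":0,"tz":0,"rx":0,"ry":0,"rz":0,"hand":-1},{"tx":0,"ty":0,"tz":0,"rx":0,"ry":0,"rz":0,"hand":-1}]'>/dev/null
python3 - <<'E'
from h import *
import pickle
m=camera_model('wrist');snap('wrist','w13')
pickle.dump(m,open('w13.pkl','wb'))
print(circ(m,[433.4,-407.9,3],24))
E
python3 d.py 433.4 -407.9 120 10.3
```

```text
(array([297.5, 178.2]), array([342., 222.]))
t 19.75 pos [ 434.9 -410.4  234.7] gap 88.3 F [-0.3  0.4  0.5] 
  shift [  2.6  -1.  114.7] turn [-0.01 -0.05 -0.21]
```

View pics/w13.png

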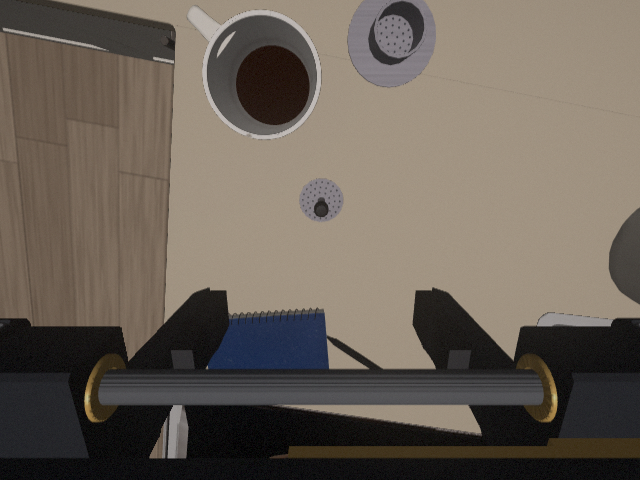

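```bash
python3 -m jog '[{"tx":3,"ty":1,"tz":35,"rx":0,"ry":0,"rz":0,"hand":-1},{"tx":3,"ty":1,"tz":70,"rx":0,"ry":0,"rz":0,"hand":-1},{"tx":3,"ty":1,"tz":105,"rx":0,"ry":0,"rz":0,"hand":-1},{"tx":3,"ty":1,"tz":145,"rx":0,"ry":0,"rz":0,"hand":-1},{"tx":3,"ty":1,"tz":145,"rx":0,"ry":0,"rz":0,"hand":-1}]'>/dev/null; python3 -m jog '[{"tx":0,"ty":0,"tz":0,"rx":0,"ry":0,"rz":0,"hand":-0.3},{"tx":0,"ty":0,"tz":0,"rx":0,"ry":0,"rz":0,"hand":-0.3},{"tx":0,"ty":0,"tz":0,"rx":0,"ry":0,"rz":0,"hand":-0.3},{"tx":0,"ty":0,"tz":0,"rx":0,"ry":0,"rz":0,"hand":-0.3},{"tx":0,"ty":0,"tz":0,"rx":0,"ry":0,"rz":0,"hand":-0.3}]'>/dev/null
python3 - <<'E'
from h import *
m=camera_model('wrist');snap('wrist','w14')
print(circ(m,[435.4,-407.7,3],24),circ(m,[435.4,-407.7,50],7))
E
python3 d.py 435.4 -407.7 46 10.3
```

```text
(array([284.5, 209. ]), array([353.9, 274.7])) (array([306.8, 258.7]), array([331.6, 281.6]))
t 20.63 pos [ 436.2 -409.8   92.1] gap 57.6 F [-0.5 -0.  -0.8] 
  shift [ 2.3 -0.6 46.1] turn [ 0.12  0.17 -0.29]
```

View pics/w14.png

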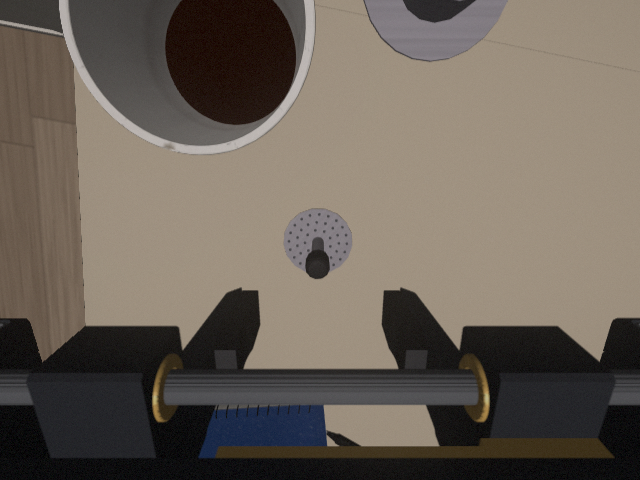

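```bash
python3 -m jog '[{"tx":2.5,"ty":-1,"tz":10,"rx":0,"ry":0,"rz":0,"hand":-0.3},{"tx":2.5,"ty":-1,"tz":20,"rx":0,"ry":0,"rz":0,"hand":-0.3},{"tx":2.5,"ty":-1,"tz":32,"rx":0,"ry":0,"rz":0,"hand":-0.3},{"tx":2.5,"ty":-1,"tz":44,"rx":0,"ry":0,"rz":0,"hand":-0.3},{"tx":2.5,"ty":-1,"tz":44,"rx":0,"ry":0,"rz":0,"hand":-0.3}]'>/dev/null; python3 -m jog '[{"tx":0,"ty":0,"tz":0,"rx":0,"ry":0,"rz":0,"hand":-0.3},{"tx":0,"ty":0,"tz":0,"rx":0,"ry":0,"rz":0,"hand":-0.3},{"tx":0,"ty":0,"tz":0,"rx":0,"ry":0,"rz":0,"hand":-0.3},{"tx":0,"ty":0,"tz":0,"rx":0,"ry":0,"rz":0,"hand":-0.3}]'>/dev/null
python3 - <<'E'
from h import *
m=camera_model('wrist');snap('wrist','w15')
print(circ(m,[435.,-407.3,3],24),circ(m,[435.,-407.3,50],7))
E
python3 d.py 435 -407.3 46 10.3
```

```text
(array([279.6, 234.4]), array([364.1, 311.9])) (array([306.5, 304.5]), array([338.3, 332.4]))
t 21.43 pos [ 434.3 -407.    46.6] gap 57.0 F [ 0.  -0.8  0.5] 
  shift [-0.4  0.6  0.6] turn [ 0.04  0.06 -0.29]
```

View pics/w15.png

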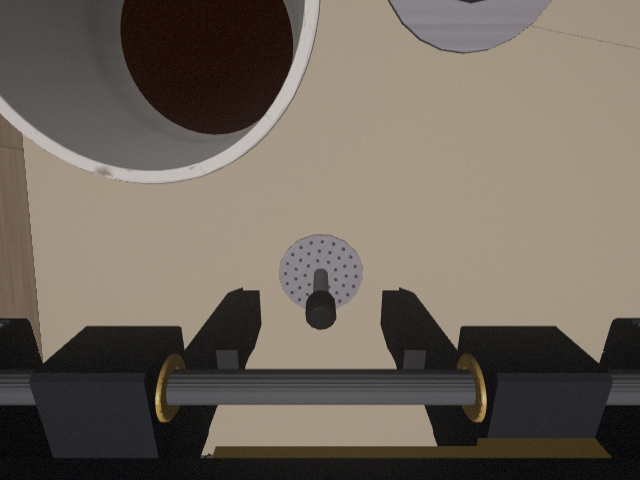

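Aligned: disc u 279–363 as predicted, grip between the fingers. Closing and lifting.

```bash
python3 -m jog '[{"tx":-0.3,"ty":0.3,"tz":0.5,"rx":0,"ry":0,"rz":0,"hand":0.4},{"tx":-0.3,"ty":0.3,"tz":0.5,"rx":0,"ry":0,"rz":0,"hand":0.7},{"tx":-0.3,"ty":0.3,"tz":0.5,"rx":0,"ry":0,"rz":0,"hand":1},{"tx":-0.3,"ty":0.3,"tz":0.5,"rx":0,"ry":0,"rz":0,"hand":1},{"tx":-0.3,"ty":0.3,"tz":0.5,"rx":0,"ry":0,"rz":0,"hand":1}]'|grep -v rot;python3 -m jog '[{"tx":0,"ty":0,"tz":0,"rx":0,"ry":0,"rz":0,"hand":1},{"tx":0,"ty":0,"tz":0,"rx":0,"ry":0,"rz":0,"hand":1},{"tx":0,"ty":0,"tz":0,"rx":0,"ry":0,"rz":0,"hand":1},{"tx":0,"ty":0,"tz":0,"rx":0,"ry":0,"rz":0,"hand":1},{"tx":0,"ty":0,"tz":0,"rx":0,"ry":0,"rz":0,"hand":1}]'|grep -v rot; python3 -m jog '[{"tx":0,"ty":0,"tz":-10,"rx":0,"ry":0,"rz":0,"hand":1},{"tx":0,"ty":0,"tz":-40,"rx":0,"ry":0,"rz":0,"hand":1},{"tx":0,"ty":0,"tz":-80,"rx":0,"ry":0,"rz":0,"hand":1},{"tx":0,"ty":0,"tz":-120,"rx":0,"ry":0,"rz":0,"hand":1},{"tx":0,"ty":0,"tz":-160,"rx":0,"ry":0,"rz":0,"hand":1}]' >/dev/null;python3 -m jog '[{"tx":0,"ty":0,"tz":-10,"rx":0,"ry":0,"rz":0,"hand":1},{"tx":0,"ty":0,"tz":-20,"rx":0,"ry":0,"rz":0,"hand":1},{"tx":0,"ty":0,"tz":-20,"rx":0,"ry":0,"rz":0,"hand":1},{"tx":0,"ty":0,"tz":-20,"rx":0,"ry":0,"rz":0,"hand":1}]'|grep -v rot
python3 - <<'E'
from h import *
s=get_state();p=np.array(s['tool_pos']);m=camera_model('wrist');snap('wrist','w16')
print(circ(m,[p[0],p[1],p[2]-43],24))
E
python3 d.py 434.8 -0.8 226 10.3
```

```text
t: 21.85
tool_pos: [434.2, -406.8, 45.5]
contact_force: [0.0, 0.1, 0.9]
finger_gap: 25.7
t: 22.27
tool_pos: [434.2, -406.8, 45.4]
contact_force: [1.1, 0.1, 0.2]
finger_gap: 12.7
t: 23.02
tool_pos: [433.7, -406.3, 224.5]
contact_force: [-0.7, 0.5, -2.0]
finger_gap: 12.8
(array([278.5, 234.2]), array([363.2, 312. ]))
t 23.07 pos [ 433.2 -405.8  223.3] gap 12.6 F [-0.6 -0.1 -1.4] 
  shift [398.6  71.9  -1.7] turn [-0.12 -0.17 -0.29]
```

View pics/w16.png

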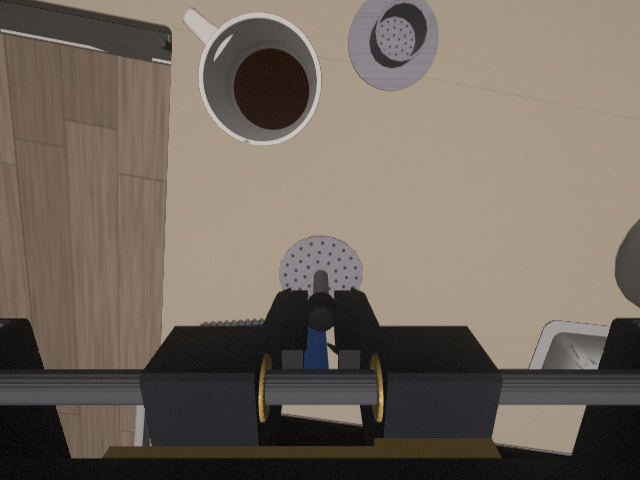

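Press is held upright (disc u 279–363, top 236, as predicted). Carrying it over the chamber.

```bash
python3 -m jog '[{"tx":37,"ty":7,"tz":-1,"rx":0,"ry":0,"rz":0,"hand":1},{"tx":74,"ty":14,"tz":-2,"rx":0,"ry":0,"rz":0,"hand":1},{"tx":112,"ty":20,"tz":-2,"rx":0,"ry":0,"rz":0,"hand":1},{"tx":150,"ty":27,"tz":-2,"rx":0,"ry":0,"rz":0,"hand":1},{"tx":188,"ty":34,"tz":-2,"rx":0,"ry":0,"rz":0,"hand":1}]' >/dev/null; python3 -m jog '[{"tx":38,"ty":7,"tz":0,"rx":0,"ry":0,"rz":0,"hand":1},{"tx":76,"ty":14,"tz":0,"rx":0,"ry":0,"rz":0,"hand":1},{"tx":114,"ty":21,"tz":0,"rx":0,"ry":0,"rz":0,"hand":1},{"tx":152,"ty":28,"tz":0,"rx":0,"ry":0,"rz":0,"hand":1},{"tx":180,"ty":33,"tz":0,"rx":0,"ry":0,"rz":0,"hand":1}]' >/dev/null;python3 -m jog '[{"tx":15,"ty":3,"tz":0,"rx":0,"ry":0,"rz":0,"hand":1},{"tx":25,"ty":4,"tz":0,"rx":0,"ry":0,"rz":0,"hand":1},{"tx":25,"ty":4,"tz":0,"rx":0,"ry":0,"rz":0,"hand":1},{"tx":25,"ty":4,"tz":0,"rx":0,"ry":0,"rz":0,"hand":1},{"tx":25,"ty":4,"tz":0,"rx":0,"ry":0,"rz":0,"hand":1}]' >/dev/null;python3 d.py 434.8 -0.8 200 10.3
```

```text
t 24.32 pos [435.5  -8.2 226.6] gap 12.3 F [-0.3 -0.6 -1.3] 
  shift [ 7.4  0.7 26.6] turn [-0.09  0.01 -0.33]
```

```bash
python3 -m jog '[{"tx":7.3,"ty":0.5,"tz":0,"rx":0,"ry":0,"rz":0,"hand":1},{"tx":7.3,"ty":0.5,"tz":10,"rx":0,"ry":0,"rz":0,"hand":1},{"tx":7.3,"ty":0.5,"tz":22,"rx":0,"ry":0,"rz":0,"hand":1},{"tx":7.3,"ty":0.5,"tz":22,"rx":0,"ry":0,"rz":0,"hand":1},{"tx":7.3,"ty":0.5,"tz":22,"rx":0,"ry":0,"rz":0,"hand":1}]' >/dev/null;python3 d.py 434.8 -0.8 158.4 10.3;python3 - <<'E'
from h import *
snap('wrist','w17');snap('scene','s17')
a=cv2.imread('pics/s17.png')[110:250,260:410]
cv2.imwrite('pics/s17c.png',cv2.resize(a,None,fx=4,fy=4,interpolation=2))
E
```

```text
t 24.73 pos [ 4.338e+02 -4.000e-01  2.037e+02] gap 12.2 F [ 0.3  0.7 -0.3] 
  shift [-0.6  1.1 45.3] turn [-0.19 -0.04 -0.32]
```

View pics/s17c.png

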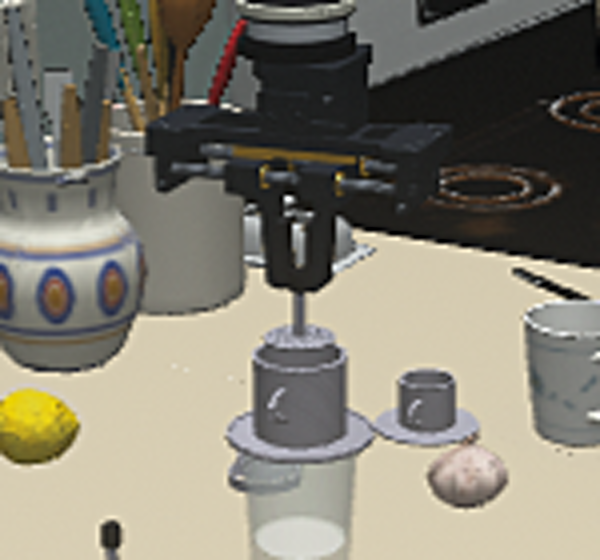

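View pics/w17.png

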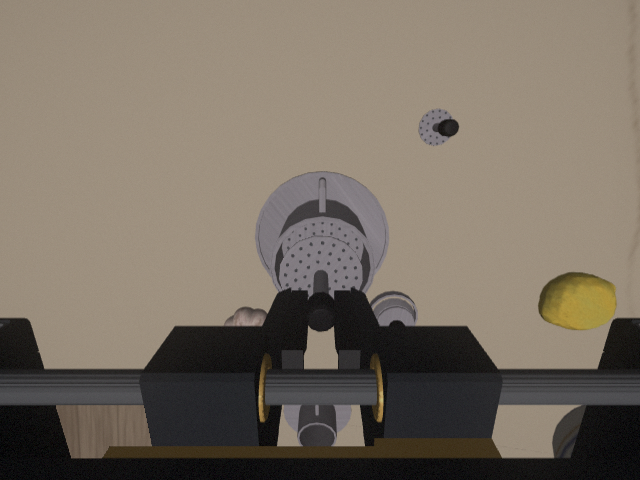

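Press disc (u 265–335) is centred above the chamber (254–347). Lowering in steps.

```bash
python3 -m jog '[{"tx":-0.5,"ty":0.7,"tz":6,"rx":0,"ry":0,"rz":0,"hand":1},{"tx":-0.5,"ty":0.7,"tz":13,"rx":0,"ry":0,"rz":0,"hand":1},{"tx":-0.5,"ty":0.7,"tz":20,"rx":0,"ry":0,"rz":0,"hand":1},{"tx":-0.5,"ty":0.7,"tz":20,"rx":0,"ry":0,"rz":0,"hand":1},{"tx":-0.5,"ty":0.7,"tz":20,"rx":0,"ry":0,"rz":0,"hand":1}]' >/dev/null;python3 d.py 434.8 -0.8 158.4 10.3; python3 -m jog '[{"tx":0,"ty":0,"tz":6,"rx":0,"ry":0,"rz":0,"hand":1},{"tx":0,"ty":0,"tz":12,"rx":0,"ry":0,"rz":0,"hand":1},{"tx":0,"ty":0,"tz":18,"rx":0,"ry":0,"rz":0,"hand":1},{"tx":0,"ty":0,"tz":18,"rx":0,"ry":0,"rz":0,"hand":1},{"tx":0,"ty":0,"tz":18,"rx":0,"ry":0,"rz":0,"hand":1}]' >/dev/null;python3 d.py 434.8 -0.8 158.4 10.3
```

```text
t 25.25 pos [ 4.351e+02 -4.000e-01  1.845e+02] gap 12.7 F [-0.6  0.4 -0.4] 
  shift [-0.3 -0.3 26.1] turn [-0.1  -0.02 -0.29]
t 25.67 pos [435.3  -0.5 166.7] gap 12.5 F [-0.2 -0.1 -1.3] 
  shift [-0.3 -0.5  8.4] turn [-0.08 -0.02 -0.29]
```

```bash
python3 -m jog '[{"tx":-0.3,"ty":-0.5,"tz":2,"rx":0,"ry":0,"rz":0,"hand":1},{"tx":-0.3,"ty":-0.5,"tz":4,"rx":0,"ry":0,"rz":0,"hand":1},{"tx":-0.3,"ty":-0.5,"tz":6,"rx":0,"ry":0,"rz":0,"hand":1},{"tx":-0.3,"ty":-0.5,"tz":6.5,"rx":0,"ry":0,"rz":0,"hand":1},{"tx":-0.3,"ty":-0.5,"tz":6.5,"rx":0,"ry":0,"rz":0,"hand":1}]' >/dev/null;python3 d.py 434.8 -0.8 158.4 10.3; python3 -m jog '[{"tx":0,"ty":0,"tz":0.5,"rx":0,"ry":0,"rz":0,"hand":1},{"tx":0,"ty":0,"tz":1,"rx":0,"ry":0,"rz":0,"hand":1},{"tx":0,"ty":0,"tz":1,"rx":0,"ry":0,"rz":0,"hand":1}]' >/dev/null;python3 d.py 434.8 -0.8 158.4 10.3
```

```text
t 26.08 pos [435.2  -0.9 160.8] gap 12.4 F [ 0.6  1.  -0.8] 
  shift [ 0.2 -0.4  2.4] turn [-0.01 -0.   -0.29]
t 26.33 pos [435.4  -0.9 159.9] gap 12.5 F [-0.2 -0.2 -0.1] 
  shift [ 0.2 -0.6  1.5] turn [ 0.    0.   -0.29]
```

```bash
python3 -m jog '[{"tx":0,"ty":-0.5,"tz":0.5,"rx":0,"ry":0,"rz":0,"hand":1},{"tx":0,"ty":-0.5,"tz":1,"rx":0,"ry":0,"rz":0,"hand":1},{"tx":0,"ty":-0.5,"tz":1.5,"rx":0,"ry":0,"rz":0,"hand":1},{"tx":0,"ty":-0.5,"tz":1.5,"rx":0,"ry":0,"rz":0,"hand":1}]' >/dev/null;python3 d.py 434.8 -0.8 158.4 10.3; python3 -m jog '[{"tx":0,"ty":0,"tz":0.4,"rx":0,"ry":0,"rz":0,"hand":1},{"tx":0,"ty":0,"tz":0.5,"rx":0,"ry":0,"rz":0,"hand":1},{"tx":0,"ty":0,"tz":0.5,"rx":0,"ry":0,"rz":0,"hand":1}]' >/dev/null;python3 d.py 434.8 -0.8 158.4 10.3
```

```text
t 26.67 pos [434.9  -1.  158.5] gap 12.6 F [-0.6  0.4  0.4] 
  shift [ 0.2 -0.1  0.1] turn [ 0.01 -0.   -0.29]
t 26.92 pos [435.2  -1.  158.4] gap 12.6 F [-1.  -0.2  3.1] 
  shift [ 0.3 -0.3  0. ] turn [ 0.04  0.01 -0.29]
```

```bash
python3 -m jog '[{"tx":0,"ty":0,"tz":-0.6,"rx":0,"ry":0,"rz":0,"hand":1},{"tx":0,"ty":0,"tz":-0.6,"rx":0,"ry":0,"rz":0,"hand":0.45},{"tx":0,"ty":0,"tz":-0.8,"rx":0,"ry":0,"rz":0,"hand":0.45},{"tx":0,"ty":0,"tz":-0.8,"rx":0,"ry":0,"rz":0,"hand":0.45},{"tx":0,"ty":0,"tz":-0.8,"rx":0,"ry":0,"rz":0,"hand":0.45}]'|grep -v rot; python3 -m jog '[{"tx":0,"ty":0,"tz":-15,"rx":0,"ry":0,"rz":0,"hand":0.45},{"tx":0,"ty":0,"tz":-45,"rx":0,"ry":0,"rz":0,"hand":0},{"tx":0,"ty":0,"tz":-85,"rx":0,"ry":0,"rz":0,"hand":-1},{"tx":0,"ty":0,"tz":-85,"rx":0,"ry":0,"rz":0,"hand":-1},{"tx":0,"ty":0,"tz":-85,"rx":0,"ry":0,"rz":0,"hand":-1}]'|grep -v rot;python3 -m jog '[{"tx":0,"ty":0,"tz":0,"rx":0,"ry":0,"rz":0,"hand":-1},{"tx":0,"ty":0,"tz":0,"rx":0,"ry":0,"rz":0,"hand":-1},{"tx":0,"ty":0,"tz":0,"rx":0,"ry":0,"rz":0,"hand":-1},{"tx":0,"ty":0,"tz":0,"rx":0,"ry":0,"rz":0,"hand":-1}]'|grep -v rot
python3 - <<'E'
from h import *
m=camera_model('wrist');snap('wrist','w18');snap('scene','s18')
print(circ(m,[434.8,-0.8,163],7),circ(m,[434.8,-0.8,150],31))
a=cv2.imread('pics/s18.png')[110:250,260:410]
cv2.imwrite('pics/s18c.png',cv2.resize(a,None,fx=4,fy=4,interpolation=2))
E
python3 d.py 494 270 230 10.3
```

```text
t: 27.33
tool_pos: [434.8, -0.9, 158.6]
contact_force: [0.2, 0.3, -0.5]
finger_gap: 24.1
t: 27.75
tool_pos: [436.9, -1.1, 246.7]
contact_force: [-0.7, 0.2, -0.5]
finger_gap: 49.0
t: 28.08
tool_pos: [433.9, -0.9, 242.2]
contact_force: [-0.8, -0.8, 0.7]
finger_gap: 75.6
(array([311.8, 242.3]), array([332.8, 262. ])) (array([278. , 202.3]), array([366.5, 285.8]))
t 28.18 pos [434.3  -0.9 242.7] gap 83.4 F [-0.4 -1.3  0.8] 
  shift [256.4 105.9  12.6] turn [-0.11 -0.03 -0.29]
```

View pics/s18c.png

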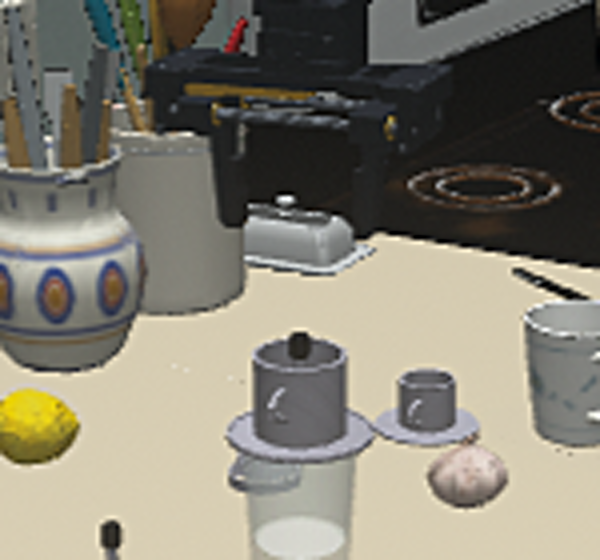

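View pics/w18.png

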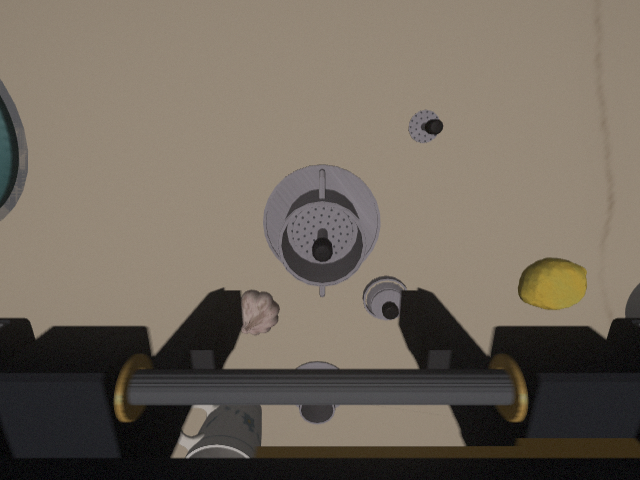

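The press stands upright and centred in the chamber: grip at (322,250) against a predicted (322,252). Now the lid.

```bash
python3 -m jog '[{"tx":256,"ty":106,"tz":12,"rx":0,"ry":0,"rz":0,"hand":-1},{"tx":256,"ty":106,"tz":12,"rx":0,"ry":0,"rz":0,"hand":-1},{"tx":256,"ty":106,"tz":12,"rx":0,"ry":0,"rz":0,"hand":-1},{"tx":256,"ty":106,"tz":12,"rx":0,"ry":0,"rz":0,"hand":-1},{"tx":256,"ty":106,"tz":12,"rx":0,"ry":0,"rz":0,"hand":-1}]' >/dev/null; python3 d.py 494 270 220 10.3
```

```text
t 28.6 pos [479.8 204.  234.3] gap 88.1 F [ 0.3 -0.7 -0.2] 
  shift [62.5 25.4 14.3] turn [-0.01  0.01 -0.32]
```

```bash
python3 -m jog '[{"tx":40,"ty":16,"tz":14,"rx":0,"ry":0,"rz":0,"hand":-1},{"tx":62,"ty":24,"tz":14,"rx":0,"ry":0,"rz":0,"hand":-1},{"tx":62,"ty":24,"tz":14,"rx":0,"ry":0,"rz":0,"hand":-1},{"tx":62,"ty":24,"tz":14,"rx":0,"ry":0,"rz":0,"hand":-1},{"tx":62,"ty":24,"tz":14,"rx":0,"ry":0,"rz":0,"hand":-1}]' >/dev/null; python3 -m jog '[{"tx":0,"ty":0,"tz":0,"rx":0,"ry":0,"rz":0,"hand":-0.3},{"tx":0,"ty":0,"tz":0,"rx":0,"ry":0,"rz":0,"hand":-0.3},{"tx":0,"ty":0,"tz":0,"rx":0,"ry":0,"rz":0,"hand":-0.3},{"tx":0,"ty":0,"tz":0,"rx":0,"ry":0,"rz":0,"hand":-0.3}]' >/dev/null
python3 - <<'E'
from h import *
import pickle
m=camera_model('wrist');snap('wrist','w19');pickle.dump(m,open('w19.pkl','wb'))
print(circ(m,[494.,270.3,49],9),circ(m,[494.,270.3,0],37))
E
python3 d.py 494 270 120 10.3
```

```text
(array([312.5, 203.4]), array([332.1, 222.5])) (array([286.7, 165.9]), array([357.2, 235.3]))
t 29.4 pos [492.9 266.7 221.1] gap 59.4 F [ 0.4 -0.9  0.7] 
  shift [  3.    1.6 101.1] turn [ 0.03 -0.01 -0.36]
```

View pics/w19.png

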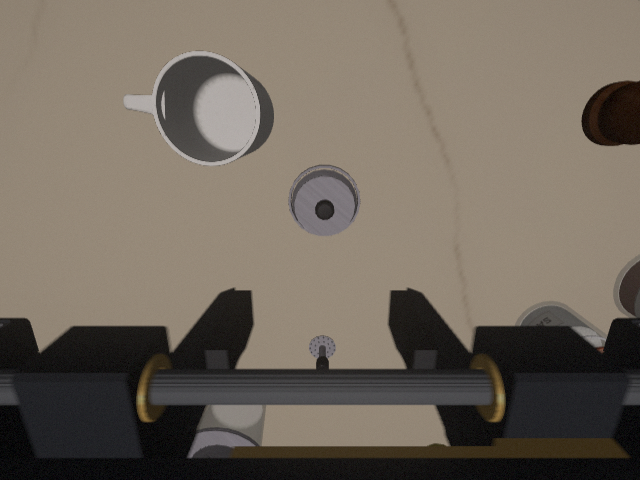

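Lid outline u 289–360, top 165, knob at (324.5,210), giving about (496.5,271.3).

```bash
python3 d.py 496.5 271.3 90 10.3; python3 -m jog '[{"tx":4,"ty":4,"tz":30,"rx":0,"ry":0,"rz":0,"hand":-0.3},{"tx":4,"ty":4,"tz":65,"rx":0,"ry":0,"rz":0,"hand":-0.3},{"tx":4,"ty":4,"tz":100,"rx":0,"ry":0,"rz":0,"hand":-0.3},{"tx":4,"ty":4,"tz":131,"rx":0,"ry":0,"rz":0,"hand":-0.3},{"tx":4,"ty":4,"tz":131,"rx":0,"ry":0,"rz":0,"hand":-0.3}]' >/dev/null; python3 -m jog '[{"tx":0,"ty":0,"tz":0,"rx":0,"ry":0,"rz":0,"hand":-0.3},{"tx":0,"ty":0,"tz":0,"rx":0,"ry":0,"rz":0,"hand":-0.3},{"tx":0,"ty":0,"tz":0,"rx":0,"ry":0,"rz":0,"hand":-0.3},{"tx":0,"ty":0,"tz":0,"rx":0,"ry":0,"rz":0,"hand":-0.3},{"tx":0,"ty":0,"tz":0,"rx":0,"ry":0,"rz":0,"hand":-0.3}]' >/dev/null
python3 - <<'E'
from h import *
m=camera_model('wrist');snap('wrist','w20')
print(circ(m,[496.5,271.3,49],9),circ(m,[496.5,271.3,0],37))
E
python3 d.py 496.5 271.3 46 10.3
```

```text
t 29.4 pos [492.9 266.7 221.1] gap 59.4 F [ 0.4 -0.9  0.7] 
  shift [  3.8   4.3 131.1] turn [ 0.03 -0.01 -0.36]
(array([302.6, 262. ]), array([334.2, 291. ])) (array([265.6, 195.5]), array([371.2, 295. ]))
t 30.28 pos [497.1 272.7  91.6] gap 57.5 F [0.6 0.4 0.7] 
  shift [-1.3 -1.  45.6] turn [ 0.18 -0.05 -0.29]
```

View pics/w20.png

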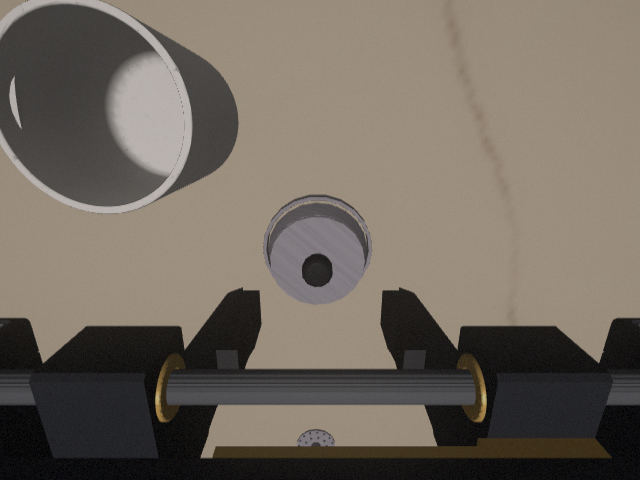

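```bash
python3 -m jog '[{"tx":-0.4,"ty":-1,"tz":10,"rx":0,"ry":0,"rz":0,"hand":-0.3},{"tx":-0.4,"ty":-1,"tz":20,"rx":0,"ry":0,"rz":0,"hand":-0.3},{"tx":-0.4,"ty":-1,"tz":31,"rx":0,"ry":0,"rz":0,"hand":-0.3},{"tx":-0.4,"ty":-1,"tz":42,"rx":0,"ry":0,"rz":0,"hand":-0.3},{"tx":-0.4,"ty":-1,"tz":42,"rx":0,"ry":0,"rz":0,"hand":-0.3}]' >/dev/null; python3 -m jog '[{"tx":0,"ty":0,"tz":0,"rx":0,"ry":0,"rz":0,"hand":-0.3},{"tx":0,"ty":0,"tz":0,"rx":0,"ry":0,"rz":0,"hand":-0.3},{"tx":0,"ty":0,"tz":0,"rx":0,"ry":0,"rz":0,"hand":-0.3},{"tx":0,"ty":0,"tz":0,"rx":0,"ry":0,"rz":0,"hand":-0.3},{"tx":0,"ty":0,"tz":0,"rx":0,"ry":0,"rz":0,"hand":-0.3}]' |grep -v rot
python3 - <<'E'
from h import *
m=camera_model('wrist');snap('wrist','w21')
print(circ(m,[496.3,272.3,49],9),circ(m,[496.3,272.3,0],37))
E
python3 d.py 496.3 272.3 46.5 10.3
```

```text
t: 31.12
tool_pos: [495.5, 271.8, 48.3]
contact_force: [0.6, -0.1, -0.3]
finger_gap: 57.5
(array([302.7, 295.8]), array([342.9, 331.2])) (array([258.3, 207.9]), array([385.8, 325.6]))
t 31.17 pos [495.5 271.7  48.3] gap 57.5 F [-0.3  0.1 -0.3] 
  shift [0.4 0.9 1.8] turn [ 0.06 -0.02 -0.29]
```

View pics/w21.png

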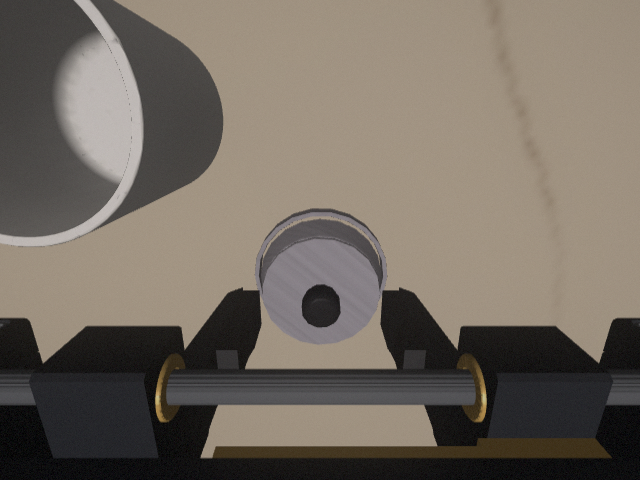

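```bash
python3 -m jog '[{"tx":0.4,"ty":0.4,"tz":1.5,"rx":0,"ry":0,"rz":0,"hand":-0.3},{"tx":0.4,"ty":0.4,"tz":1.5,"rx":0,"ry":0,"rz":0,"hand":0.3},{"tx":0.4,"ty":0.4,"tz":1.5,"rx":0,"ry":0,"rz":0,"hand":0.7},{"tx":0.4,"ty":0.4,"tz":1.5,"rx":0,"ry":0,"rz":0,"hand":1},{"tx":0.4,"ty":0.4,"tz":1.5,"rx":0,"ry":0,"rz":0,"hand":1}]'|grep -v rot;python3 -m jog '[{"tx":0,"ty":0,"tz":0,"rx":0,"ry":0,"rz":0,"hand":1},{"tx":0,"ty":0,"tz":0,"rx":0,"ry":0,"rz":0,"hand":1},{"tx":0,"ty":0,"tz":0,"rx":0,"ry":0,"rz":0,"hand":1},{"tx":0,"ty":0,"tz":0,"rx":0,"ry":0,"rz":0,"hand":1},{"tx":0,"ty":0,"tz":0,"rx":0,"ry":0,"rz":0,"hand":1}]'|grep -v rot; python3 -m jog '[{"tx":0,"ty":0,"tz":-10,"rx":0,"ry":0,"rz":0,"hand":1},{"tx":0,"ty":0,"tz":-40,"rx":0,"ry":0,"rz":0,"hand":1},{"tx":0,"ty":0,"tz":-80,"rx":0,"ry":0,"rz":0,"hand":1},{"tx":0,"ty":0,"tz":-120,"rx":0,"ry":0,"rz":0,"hand":1},{"tx":0,"ty":0,"tz":-160,"rx":0,"ry":0,"rz":0,"hand":1}]' >/dev/null;python3 -m jog '[{"tx":0,"ty":0,"tz":-15,"rx":0,"ry":0,"rz":0,"hand":1},{"tx":0,"ty":0,"tz":-25,"rx":0,"ry":0,"rz":0,"hand":1},{"tx":0,"ty":0,"tz":-25,"rx":0,"ry":0,"rz":0,"hand":1},{"tx":0,"ty":0,"tz":-25,"rx":0,"ry":0,"rz":0,"hand":1}]'|grep -v rot
python3 - <<'E'
from h import *
s=get_state();p=np.array(s['tool_pos']);m=camera_model('wrist');snap('wrist','w22')
print(circ(m,[p[0],p[1],p[2]-46.5],37))
E
python3 d.py 434.8 -0.8 233 10.3
```

```text
t: 31.58
tool_pos: [495.3, 272.0, 46.2]
contact_force: [-0.2, -0.0, -0.1]
finger_gap: 32.9
t: 32.0
tool_pos: [495.4, 272.0, 46.2]
contact_force: [-0.3, 0.1, 1.3]
finger_gap: 16.0
t: 32.75
tool_pos: [494.9, 271.8, 230.8]
contact_force: [-0.5, 0.5, -0.8]
finger_gap: 16.6
(array([256.5, 209.3]), array([385.1, 327.7]))
t 32.8 pos [494.3 271.4 229.5] gap 16.3 F [ 0.  -0.1 -1.7] 
  shift [-257.8 -105.9   -3. ] turn [-0.16  0.05 -0.29]
```

View pics/w22.png

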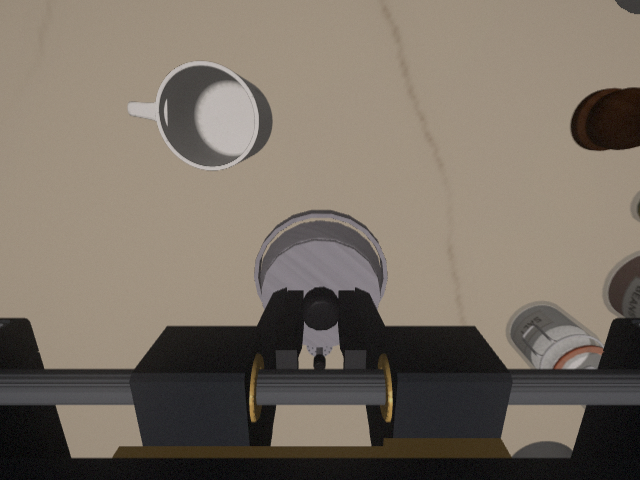

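Lid is held level and centred. Carrying it over the chamber.

```bash
python3 -m jog '[{"tx":-30,"ty":-12,"tz":-3,"rx":0,"ry":0,"rz":0,"hand":1},{"tx":-65,"ty":-27,"tz":-3,"rx":0,"ry":0,"rz":0,"hand":1},{"tx":-100,"ty":-41,"tz":-3,"rx":0,"ry":0,"rz":0,"hand":1},{"tx":-135,"ty":-55,"tz":-3,"rx":0,"ry":0,"rz":0,"hand":1},{"tx":-170,"ty":-70,"tz":-3,"rx":0,"ry":0,"rz":0,"hand":1}]' >/dev/null; python3 -m jog '[{"tx":-30,"ty":-12,"tz":0,"rx":0,"ry":0,"rz":0,"hand":1},{"tx":-58,"ty":-24,"tz":0,"rx":0,"ry":0,"rz":0,"hand":1},{"tx":-76,"ty":-31,"tz":0,"rx":0,"ry":0,"rz":0,"hand":1},{"tx":-80,"ty":-33,"tz":0,"rx":0,"ry":0,"rz":0,"hand":1},{"tx":-80,"ty":-33,"tz":0,"rx":0,"ry":0,"rz":0,"hand":1}]' >/dev/null; python3 -m jog '[{"tx":0,"ty":0,"tz":0,"rx":0,"ry":0,"rz":0,"hand":1},{"tx":0,"ty":0,"tz":0,"rx":0,"ry":0,"rz":0,"hand":1},{"tx":0,"ty":0,"tz":0,"rx":0,"ry":0,"rz":0,"hand":1}]' >/dev/null;python3 d.py 434.8 -0.8 210 10.3
```

```text
t 33.88 pos [437.4   9.  233.8] gap 15.9 F [ 0.7  0.4 -0.6] 
  shift [-9.2 -4.3 23.8] turn [-0.05 -0.03 -0.2 ]
```

```bash
python3 -m jog '[{"tx":-9.2,"ty":-4,"tz":0,"rx":0,"ry":0,"rz":0,"hand":1},{"tx":-9.2,"ty":-4,"tz":8,"rx":0,"ry":0,"rz":0,"hand":1},{"tx":-9.2,"ty":-4,"tz":18,"rx":0,"ry":0,"rz":0,"hand":1},{"tx":-9.2,"ty":-4,"tz":26,"rx":0,"ry":0,"rz":0,"hand":1},{"tx":-9.2,"ty":-4,"tz":26,"rx":0,"ry":0,"rz":0,"hand":1}]' >/dev/null; python3 -m jog '[{"tx":0,"ty":0,"tz":0,"rx":0,"ry":0,"rz":0,"hand":1},{"tx":0,"ty":0,"tz":0,"rx":0,"ry":0,"rz":0,"hand":1},{"tx":0,"ty":0,"tz":0,"rx":0,"ry":0,"rz":0,"hand":1}]' >/dev/null;python3 d.py 434.8 -0.8 187.2 10.3;python3 - <<'E'
from h import *
snap('wrist','w23');snap('scene','s23')
a=cv2.imread('pics/s23.png')[110:250,260:410]
cv2.imwrite('pics/s23c.png',cv2.resize(a,None,fx=4,fy=4,interpolation=2))
E
```

```text
t 34.55 pos [435.3  -1.8 208.5] gap 16.3 F [ 0.4  0.6 -0.5] 
  shift [ 1.1 -0.4 21.3] turn [ 0.03  0.   -0.29]
```

View pics/s23c.png

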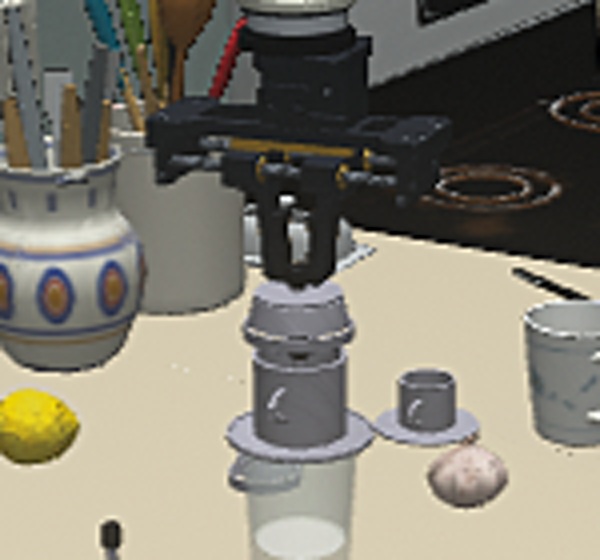

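View pics/w23.png

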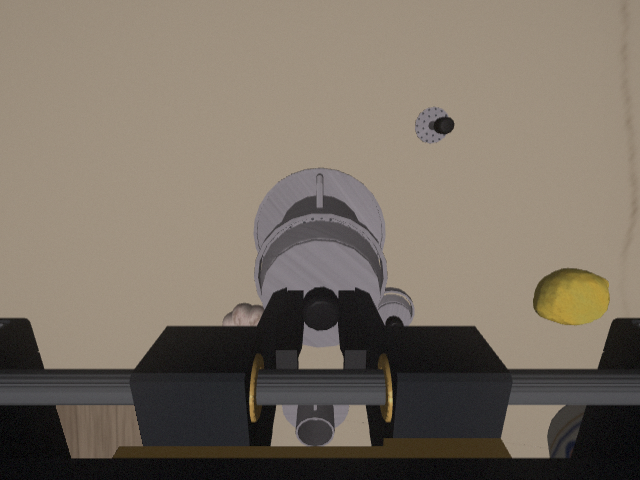

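Lid (u 244–354) is centred on the chamber (254–347), with the press's grip inside its hollow. Correcting tx by about +1 and lowering.

```bash
python3 -m jog '[{"tx":0.9,"ty":-0.4,"tz":4,"rx":0,"ry":0,"rz":0,"hand":1},{"tx":0.9,"ty":-0.4,"tz":8,"rx":0,"ry":0,"rz":0,"hand":1},{"tx":0.9,"ty":-0.4,"tz":11,"rx":0,"ry":0,"rz":0,"hand":1},{"tx":0.9,"ty":-0.4,"tz":11,"rx":0,"ry":0,"rz":0,"hand":1},{"tx":0.9,"ty":-0.4,"tz":11,"rx":0,"ry":0,"rz":0,"hand":1}]' >/dev/null; python3 d.py 434.8 -0.8 187.2 10.3;python3 -m jog '[{"tx":0,"ty":0,"tz":2,"rx":0,"ry":0,"rz":0,"hand":1},{"tx":0,"ty":0,"tz":4,"rx":0,"ry":0,"rz":0,"hand":1},{"tx":0,"ty":0,"tz":5,"rx":0,"ry":0,"rz":0,"hand":1},{"tx":0,"ty":0,"tz":5,"rx":0,"ry":0,"rz":0,"hand":1},{"tx":0,"ty":0,"tz":5,"rx":0,"ry":0,"rz":0,"hand":1}]' >/dev/null;python3 d.py 434.8 -0.8 187.2 10.3
```

```text
t 35.07 pos [434.2  -1.  196.8] gap 16.1 F [-1.  -0.7 -0.4] 
  shift [0.1 0.7 9.6] turn [-0.05 -0.01 -0.29]
t 35.48 pos [434.4  -1.  192.1] gap 16.3 F [ 0.2 -0.1 -0.5] 
  shift [0.2 0.4 4.9] turn [-0.01 -0.   -0.29]
```

```bash
python3 -m jog '[{"tx":0,"ty":0.2,"tz":1,"rx":0,"ry":0,"rz":0,"hand":1},{"tx":0,"ty":0.2,"tz":2,"rx":0,"ry":0,"rz":0,"hand":1},{"tx":0,"ty":0.2,"tz":3,"rx":0,"ry":0,"rz":0,"hand":1},{"tx":0,"ty":0.2,"tz":3.5,"rx":0,"ry":0,"rz":0,"hand":1},{"tx":0,"ty":0.2,"tz":3.5,"rx":0,"ry":0,"rz":0,"hand":1}]' >/dev/null; python3 d.py 434.8 -0.8 187.2 10.3;python3 -m jog '[{"tx":0,"ty":0,"tz":0.6,"rx":0,"ry":0,"rz":0,"hand":1},{"tx":0,"ty":0,"tz":1.2,"rx":0,"ry":0,"rz":0,"hand":1},{"tx":0,"ty":0,"tz":1.2,"rx":0,"ry":0,"rz":0,"hand":1},{"tx":0,"ty":0,"tz":1.2,"rx":0,"ry":0,"rz":0,"hand":1}]' >/dev/null;python3 d.py 434.8 -0.8 187.2 10.3
```

```text
t 35.9 pos [434.6  -1.  188.6] gap 16.4 F [-0.3 -0.2 -0.5] 
  shift [0.2 0.3 1.4] turn [-0.02 -0.   -0.29]
t 36.23 pos [435.1  -1.1 188.1] gap 16.6 F [-1.5  0.2  3.4] 
  shift [ 0.3 -0.2  0.9] turn [ 0.05  0.02 -0.29]
```

Contact comes 0.9 mm above the expected height. Pressing slightly further.

```bash
python3 -m jog '[{"tx":0,"ty":0,"tz":0.5,"rx":0,"ry":0,"rz":0,"hand":1},{"tx":0,"ty":0,"tz":0.8,"rx":0,"ry":0,"rz":0,"hand":1},{"tx":0,"ty":0,"tz":0.8,"rx":0,"ry":0,"rz":0,"hand":1}]' >/dev/null;python3 d.py 434.8 -0.8 187.2 10.3;python3 - <<'E'
from h import *
snap('scene','s24')
a=cv2.imread('pics/s24.png')[130:250,270:390]
cv2.imwrite('pics/s24c.png',cv2.resize(a,None,fx=5,fy=5,interpolation=2))
E
```

```text
t 36.48 pos [435.5  -1.1 188.1] gap 16.3 F [-2.1  0.2  8.2] 
  shift [ 0.4 -0.7  0.8] turn [ 0.11  0.04 -0.29]
```

View pics/s24c.png

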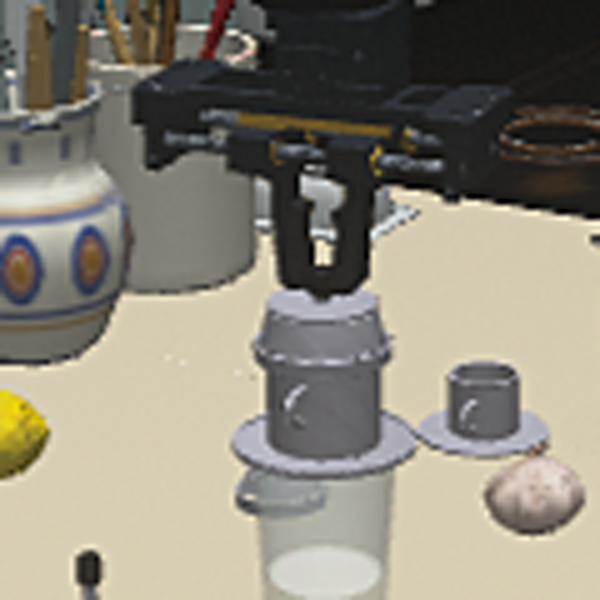

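```bash
python3 -m jog '[{"tx":0,"ty":0,"tz":-1.2,"rx":0,"ry":0,"rz":0,"hand":1},{"tx":0,"ty":0,"tz":-1.2,"rx":0,"ry":0,"rz":0,"hand":0.4},{"tx":0,"ty":0,"tz":-1.2,"rx":0,"ry":0,"rz":0,"hand":0},{"tx":0,"ty":0,"tz":-1.2,"rx":0,"ry":0,"rz":0,"hand":0},{"tx":0,"ty":0,"tz":-1.2,"rx":0,"ry":0,"rz":0,"hand":0}]'|grep -v rot; python3 -m jog '[{"tx":0,"ty":0,"tz":-15,"rx":0,"ry":0,"rz":0,"hand":0},{"tx":0,"ty":0,"tz":-45,"rx":0,"ry":0,"rz":0,"hand":0},{"tx":0,"ty":0,"tz":-85,"rx":0,"ry":0,"rz":0,"hand":-1},{"tx":0,"ty":0,"tz":-85,"rx":0,"ry":0,"rz":0,"hand":-1},{"tx":0,"ty":0,"tz":-85,"rx":0,"ry":0,"rz":0,"hand":-1}]'>/dev/null;python3 -m jog '[{"tx":0,"ty":0,"tz":0,"rx":0,"ry":0,"rz":0,"hand":-1},{"tx":0,"ty":0,"tz":0,"rx":0,"ry":0,"rz":0,"hand":-1},{"tx":0,"ty":0,"tz":0,"rx":0,"ry":0,"rz":0,"hand":-1},{"tx":0,"ty":0,"tz":0,"rx":0,"ry":0,"rz":0,"hand":-1}]'|grep -v rot
python3 - <<'E'
from h import *
m=camera_model('wrist');snap('wrist','w25');snap('scene','s25')
ms=camera_model('scene')
print(circ(m,[434.8,-0.8,190],9),circ(m,[434.8,-0.8,141],37))
print('scene knob top',circ(ms,[434.8,-0.8,190],9),'lid edge',circ(ms,[434.8,-0.8,141],37),circ(ms,[434.8,-0.8,178],27))
a=cv2.imread('pics/s25.png')[130:250,270:390]
cv2.imwrite('pics/s25c.png',cv2.resize(a,None,fx=5,fy=5,interpolation=2))
E
```

```text
t: 36.95
tool_pos: [434.4, -1.0, 187.5]
contact_force: [0.1, 0.6, 0.7]
finger_gap: 41.2
t: 37.7
tool_pos: [433.8, -0.9, 271.4]
contact_force: [0.1, 0.2, 0.5]
finger_gap: 87.3
(array([309. , 238.4]), array([335.9, 263.5])) (array([276.3, 184.1]), array([368.2, 272.2]))
scene knob top (array([331.3, 181.8]), array([338.1, 184. ])) lid edge (array([320.9, 195.7]), array([348.8, 205.4])) (array([324.5, 184. ]), array([345. , 190.6]))
```

View pics/s25c.png

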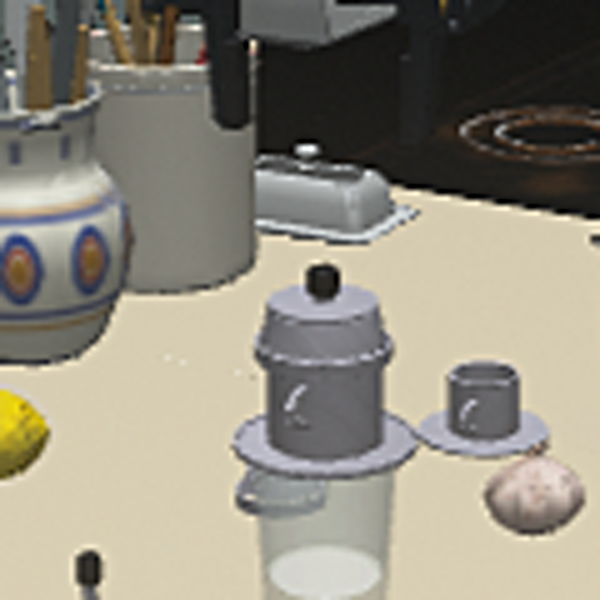

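View pics/w25.png

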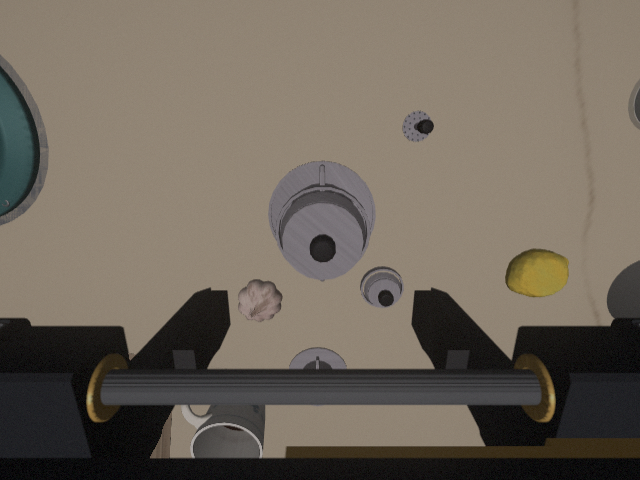

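Run:
```python
from h import *
ms=camera_model('scene')
for n,z,r in [('plate bot',91,50),('plate top',94,50),('lid0',141,37),('lid9',150,37)]: print(n,circ(ms,[434.8,-0.8,z],r))
a=cv2.imread('pics/s25.png')[180:230,310:360]
cv2.imwrite('pics/s25d.png',cv2.resize(a,None,fx=12,fy=12,interpolation=0))
a=cv2.imread('pics/w25.png')[150:290,250:400]
cv2.imwrite('pics/w25d.png',cv2.resize(a,None,fx=4,fy=4,interpolation=2))
```

```text
plate bot (array([316.5, 211.1]), array([353.6, 225.1]))
plate top (array([316.4, 210.1]), array([353.6, 224. ]))
lid0 (array([320.9, 195.7]), array([348.8, 205.4]))
lid9 (array([320.9, 192.6]), array([348.8, 202.1]))
```

View pics/s25d.png

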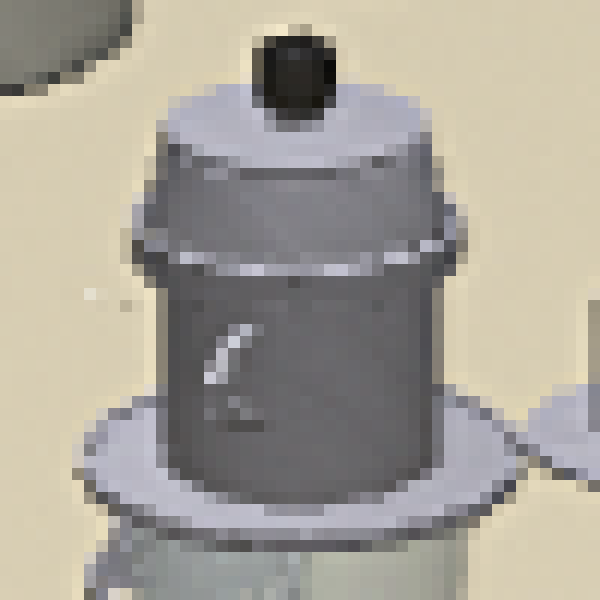

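View pics/w25d.png

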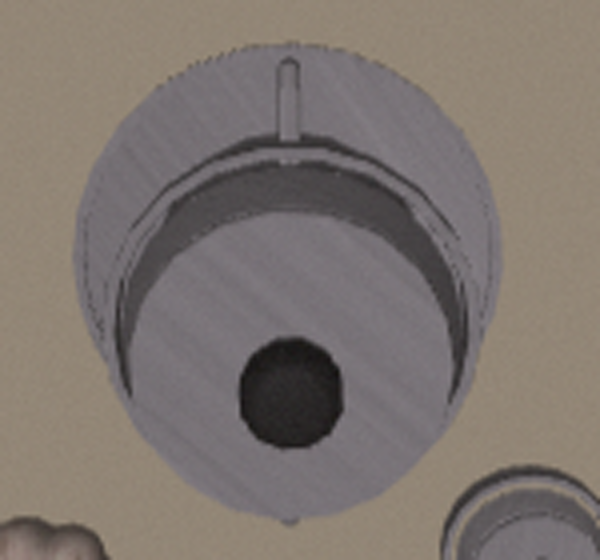

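The knob top and ring line up with the seated prediction within half a pixel to a pixel. One last top view for the other pieces.

```bash
python3 -m jog '[{"tx":0,"ty":0,"tz":-30,"rx":0,"ry":0,"rz":0,"hand":-1},{"tx":100,"ty":0,"tz":-60,"rx":0,"ry":0,"rz":0,"hand":-1},{"tx":200,"ty":0,"tz":-60,"rx":0,"ry":0,"rz":0,"hand":-1},{"tx":200,"ty":0,"tz":-60,"rx":0,"ry":0,"rz":0,"hand":-1},{"tx":200,"ty":0,"tz":-60,"rx":0,"ry":0,"rz":0,"hand":-1}]' |grep -v rot; python3 -m jog '[{"tx":0,"ty":0,"tz":0,"rx":0,"ry":0,"rz":0,"hand":-1},{"tx":0,"ty":0,"tz":0,"rx":0,"ry":0,"rz":0,"hand":-1},{"tx":0,"ty":0,"tz":0,"rx":0,"ry":0,"rz":0,"hand":-1}]' >/dev/null;python3 - <<'E'
from h import *
snap('top','t26');snap('scene','s26')
a=cv2.imread('pics/top0.png')[150:310,100:580];b=cv2.imread('pics/t26.png')[150:310,100:580]
cv2.imwrite('pics/cmp.png',cv2.resize(np.vstack([a,b]),None,fx=1.6,fy=1.6,interpolation=2))
a=cv2.imread('pics/s26.png')[110:330,180:430];cv2.imwrite('pics/s26c.png',cv2.resize(a,None,fx=2.7,fy=2.7,interpolation=2))
E
```

```text
t: 38.22
tool_pos: [405.7, 161.9, 329.3]
contact_force: [1.2, 0.2, -0.1]
finger_gap: 88.2
```

View pics/cmp.png

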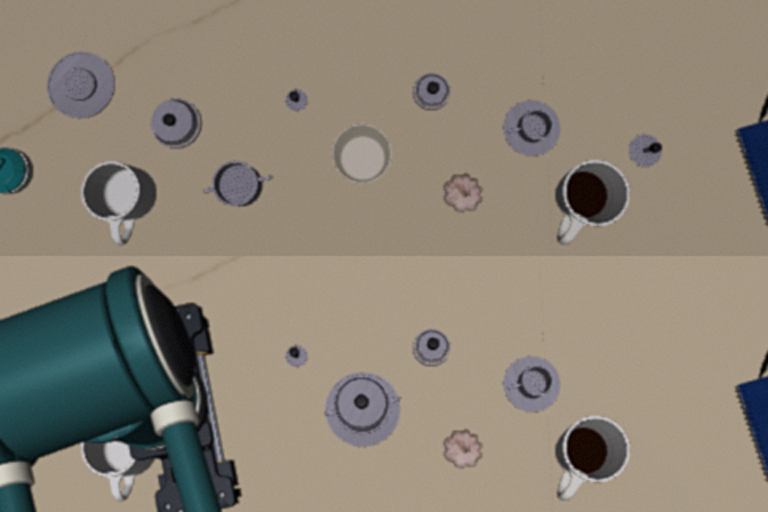

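View pics/s26c.png

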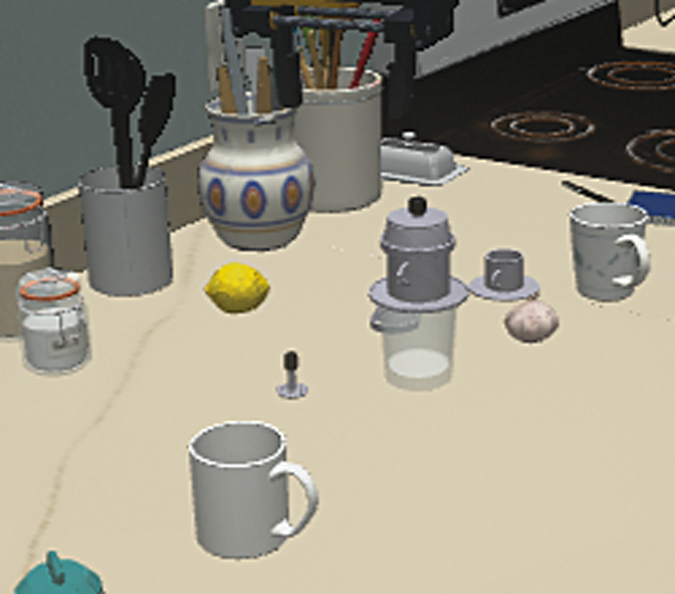

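The stack is level and centred at about (362,408) in the comparison. The small press, small lid, small filter and both mugs are at the same pixels as at the start. Handing in.

```bash
python3 -c "
from plant import job_done,get_state
print(get_state()['t']);print(job_done())"
```

```text
38.5667
the job is handed in; nothing more can be done
None
```

The large filter is stacked on the tumbler in the order asked: drip plate, chamber, press, lid. I handed the job in at 38.6 s of the 134 s allowed, with the gripper open and well clear of everything.

**Plate, chamber and press:** each made contact at its calculated seated height, within about 0.1 mm and with no more than 6 N.

**Lid:** contact came 0.9 mm higher than calculated, and it did not move under 8 N. I put this down to the lid slipping a little in the fingers. After release, the scene camera put its knob and rim within about a pixel of the fully seated position. That is roughly 3 mm at that distance, so the picture alone could not rule out a 0.9 mm gap. The lid looked level and centred.

**Things to leave alone:** in the final top view the small press, small lid, small filter and mug with coffee are at the same pixels as at the start. The arm partly hid the plain mug there. Its visible part had not shifted, and the scene view shows it standing.

**Disagreement along the way:** my first chamber position from the top view was about 5 mm off, and I corrected it with the wrist camera before gripping.

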